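Open the bayonet cover of a fume filter unit and fit the filter carrier on its pins

ROBOT

A 6-joint arm with a two-finger parallel gripper is mounted at the origin on the work surface. World frame = base frame: x ahead of the robot, y to its left, z up, the work surface at z = 0. Lengths are in m, angles in rad, forces in N, time in s.
With the tool pointing down it reaches from about 0.275 to 0.825 m from the base axis. Payload 5.2 kg.
Tool frame: the origin (TCP) lies on the centre line of the jaws, within the pads' length; the fingertips stand robot.nose_length ahead of it and the grasp point (between the pads) lies 8 mm behind it (robot.nose_length is the distance from the TCP to the fingertips, in m); y points along the fingers, x is the direction in which the jaws open and shut, and the axes are right-handed (so a half turn about y gives the same grasp; the last joint's range is limited). The gripper opens to 93 mm and grips with 3 to 60 N. Pads are 15 mm wide; open, the fingers measure 128 mm over their backs; the gripper's body (75 mm by 188 mm) begins 65 mm behind the grasp point.
Start: joints at [-1.334, 0.259, 1.535, -0, 1.348, -0.203], TCP at [0.234, -0.498, 0.23] pointing down, gripper open.
Joint ranges: [-3.14, 3.14], [-0.91, 2.08], [0.19, 2.58], [-1.22, 4.36], [0.22, 2.71], [-3.12, 3.12]. Speed limits (rad/s): [2.57, 2.57, 3.14, 3.14, 3.14, 3.14].

INTERFACE

Orientations are given as [roll, pitch, yaw] about the fixed x, y, z axes, in that order (R = Rz(yaw) Ry(pitch) Rx(roll)).
In Python, from cell import robot gives the robot as it stands. The module is installed in compiled form; this text tells all that it offers.
- The arm moves only by the tool send_rows, never from a script. Its argument "deltas" is a list of rows, each a list of 5 numbers: the shift along the world's x, y, z each as a share of 0.15 m, from -1 to 1, then the turn about the world's z as a share of 360 degrees, from -1 to 1, then the finger opening in mm, from 0 to 93. In form: [[tx, ty, tz, yaw, claw], ...]. A call has 1 to 5 rows; each row is the pose to reach, as a shift and turn from the pose commanded when the call began, turning the shorter way round; what a row does not reach only later rows make up. A row lasts 1/12 s, in which the tool goes at most 41.7 mm and 7.16 degrees, less where a joint would pass 70% of its speed; a pose out of reach is approached as far as the arm can. A call with a number of a shift or a turn outside -1 to 1 is refused whole. A call with a gripper value outside its range is refused whole. The fingers move at their own pace and stop on an object; the grip force is fixed at half the most. Time passes only in rows, so rows that repeat a pose let the fingers close. It gives the time, the measured TCP pose, the force and the opening at its end, in the units of the state.
- robot.read_state(): the state, without advancing time (a new reading comes with each control period).
- robot.get_image(name): name is "scene" or "top" or "wrist"; returns a dict with "pixels" (384x512x3 uint8, red, green, blue), "fx", "fy", "cx", "cy" (pixels), "T" (4x4, takes a point from camera to world coordinates). Camera axes: x right, y down, z forward; pixel columns grow to the right and rows downward; lengths in m; the calibration is good to about 2 mm. A picture is of the moment at which its call begins. There is no depth.
- robot.close_job(): hands the job in, once; it reports no verdict.
Trained networks look in a picture, given as the dict that the camera call returned (one of the last four; its "shot" number tells which), for a name from the list of things; names that differ only in an ending like _2 or _b are one class to them, and where a whole thing is asked for, a point or a joint stands for the part that bears it (a point fixed in the world has none). Each returns a list of dicts, best first, with "score" (0 to 1); they miss things now and then, are a little off and sometimes report something else, mostly with a low value. They report only what shows in the picture. A call takes as long as a camera call. They do not tell look-alikes from the thing itself.
- robot.cut_out(picture, query): "mask" (384x512 bool, what is visible of it) and "uv" ([column, row] in pixels, amid what is visible of it).
The state is a dict: "time": time; "q": joint angles; "joint_vel": joint speeds; "joint_torque": joint torques, N m; "tcp_pos": TCP position; "tcp_rot": TCP orientation; "ft_force": force on the tool from outside, world axes, zero at the start; "torque": the same for the moment, N m; "opening": finger opening in m.
Only numpy, scipy, OpenCV 4.12 (cv2) and the standard library are available. Lean on these libraries where they do the work, as an engineer would, in place of code of your own. Each camera call takes 0.05 s, during which the arm holds its last target.

TASK

Unlock the round cover of the fume filter unit by pushing one of its arms a quarter turn counter-clockwise (seen from above), without twisting it by the centre knob; then lift it off by the knob and set it down, knob up, in the middle of the black rubber pad. Then fit the filter carrier plate level over both locating pins inside the open unit, fully down, and let go. Do not drop either part, and leave the other things on the bench where they are.

Things in the scene. Friction and masses are not known exactly. Their poses are not given: they have to be found in the camera images.
- housing: Fume filter unit, fixed: beige square box 176 x 176 x 65 mm with a round grey neck on top (outer diameter 124, inner 110, rim 95 above the bench). Two curved claws around the neck (outer radius 86, top 112 above the bench) hook over the cover's ears. Origin: centre of the underside; z up; x is the line through the two locating pins inside; slotted front faces -x.
- seat (a point): Point on the flat deck inside the neck, midway between the two locating pins, 65 mm above the bench: where the carrier's origin lies when fully home. Pins: upright, diameter 8, 16 tall, tapered over the top 6, at x = +30 and -30, y = 0 mm of this point. Axes as the unit's.
- cover: Loose bayonet cover, about 0.3 kg: beige disc, diameter 124, 8 thick; spigot below (diameter 105, 10 deep) sits in the neck with 2.5 mm play. Origin: centre of the spigot's underside, 85 mm above the bench when on the unit; z up. Ears (24 wide, to 74 mm radius) along +y and -y. Arms along +x and -x, alike: black bars 14 wide to 88 mm radius, from 32 to 54 mm above the origin.
- hub (a point): Point on the cover's axis level with the arms' mid-height, 43 mm above the cover's origin; axes as the cover's. Start: cover x axis 0 to 8 degrees counter-clockwise of the unit's x. Clockwise is a stop. Turned counter-clockwise, the ears leave the claws at about 70 degrees from the unit's x and meet a stop at about 90; between 75 and 90 it lifts straight off. Light friction; stays where left.
- knob (a point): Middle of the cover's knob, 74 mm above the cover's origin: a round upright black knob, diameter 34, 40 tall (54 to 94 above the cover's origin), standing on the arms' hub. Keep the fingers over 35 mm from this axis until the cover is turned.
- pad: Black rubber rest pad lying fixed on the bench, 170 x 170 mm square, 5 mm thick. Origin: centre of its underside, z up.
- carrier: Loose filter carrier, about 0.16 kg, lying on the bench: aluminium plate 84 (x) x 56 (y) x 6 mm with two through holes of diameter 11 at x = +30 and -30 mm, y = 0, and an upright slab handle in the middle, 40 (x) x 14 (y) mm, its top 60 mm above the plate's underside. Origin: centre of the plate's underside, z up. Either way round fits.
- heatsink: Bystander: laptop heat sink, two 75 mm black fans on a copper bar, 305 mm long, 17 high. Origin: centre of underside, long along y.
- board: Bystander: dark blue circuit board 100 x 250 mm, about 11 high. Origin: centre of underside, long along y.
- bottle: Bystander: white bottle, diameter 42, height 105. Origin: centre of underside.
- tray: Bystander: grey parts tray 110 x 150 x 22 mm. Origin: centre of underside.
- driver: Bystander: screwdriver 170 mm long lying on the bench.
- brush: Bystander: brush 160 mm long lying on the bench.
- coil: Bystander: empty grey wire spool, diameter 44, height 31. Origin: centre of underside.
Things that resemble listed ones, but are neither listed nor needed, are in the scene too. Several things have the shape of the pad; the one meant has the colours described above.

How it is judged:
On the way, in this order (a step that is already met when the one before it is completed fails the run):
1. the cover is turned to within 17 degrees of a full quarter turn while still seated on the unit (angle between the x axis of cover and the y axis of housing, either way round below 0.3 rad and z of cover in the frame of housing between 0.081 and 0.089 m and horizontal distance between cover and housing below 0.008 m), for 0.1 s.
2. the cover is lifted clear of the unit (z of cover in the frame of housing above 0.115 m), for 0.1 s.
3. the cover rests released on the pad, knob up (z of cover in the frame of pad between 0.002 and 0.009 m and angle between cover's own z axis and vertical below 0.08 rad and x of cover in the frame of pad between -0.06 and 0.06 m and y of cover in the frame of pad between -0.06 and 0.06 m and contact force between the fingers and cover below 0.1 N and linear speed of cover below 0.03 m/s), for 0.2 s.
4. the carrier is held over the open unit (horizontal distance between carrier and seat below 0.03 m and height (world z) of carrier above 0.08 m and contact force between the fingers and carrier above 0.5 N), for 0.1 s.
At the end, for the whole second after the job is handed in: The cover rests knob up (within 0.08 rad) flat on the pad, its centre within 60 mm of the pad's centre along each side, and the carrier lies on the deck over both pins: origin within 4 mm of the seat point, level within 0.05 rad, aligned with the pins; both released and at rest (all of step 3 and distance between carrier and seat below 0.004 m and angle between carrier's own z axis and vertical below 0.05 rad and angle between the x axis of carrier and the x axis of housing, either way round below 0.12 rad and contact force between the fingers and carrier below 0.1 N and linear speed of carrier below 0.03 m/s); the robot touches nothing.
It fails at once if the cover is twisted by its knob: fingers touch it with the grasp point within 35 mm of its axis while it is on the unit and turned less than about 55 degrees ((z of cover in the frame of housing between 0.081 and 0.089 m and horizontal distance between cover and housing below 0.008 m) and angle between the x axis of cover and the y axis of housing, either way round above 0.6 rad and horizontal distance between the grasp point and cover below 0.035 m and contact force between the fingers and cover above 1 N).
It fails at once if the cover is dropped (faster than 0.5 m/s with no finger on it) (linear speed of cover above 0.5 m/s and contact force between the fingers and cover below 0.05 N).
It fails at once if the carrier is dropped (faster than 0.5 m/s with no finger on it) (linear speed of carrier above 0.5 m/s and contact force between the fingers and carrier below 0.05 N).
It fails at once if a bystander is moved more than 30 mm (distance of any of heatsink, board, bottle, tray, driver, brush, coil from where it was at the start of the episode above 0.03 m).
It also fails if it takes over 72 s, if anything falls off the work surface, if the arm or the gripper's body presses on something with over 40 N, if the wrist force passes 120 N, or if a joint passes its speed limit or range.

## Working session

There is one attempt and no reset: what is moved stays moved. The work goes in short steps, Python scripts to look and compute and a tool call to move; the robot and the scene stay as the last step left them, time stands still between calls to the robot, and variables do not carry over. Pictures are saved under pics/ and viewed, and the job is handed in when it is done.

Besides the shell and the picture viewer there is one more tool, called after "Request:" by a JSON object that holds its "op" and its "data", one argument or row to a line. send_rows: Moves the arm, as the interface text tells. Shift numbers are shares of 0.15 m and turn numbers shares of 360 degrees, none past 1 either way. Its arguments: {"type":"object","properties":{"deltas":{"type":"array"}},"required":["deltas"]}

```bash
mkdir -p pics
cat > h.py <<'E'
import numpy as np,cv2
from cell import robot
def save(im,n): cv2.imwrite('pics/'+n,im['pixels'][:,:,::-1])
def proj(im,P):
    P=np.atleast_2d(P);T=np.linalg.inv(im['T']);c=P@T[:3,:3].T+T[:3,3]
    return np.c_[im['fx']*c[:,0]/c[:,2]+im['cx'],im['fy']*c[:,1]/c[:,2]+im['cy']]
def ray(im,uv,z):
    d=np.array([(uv[0]-im['cx'])/im['fx'],(uv[1]-im['cy'])/im['fy'],1.]);d=im['T'][:3,:3]@d;o=im['T'][:3,3]
    return o+d*(z-o[2])/d[2]
E
python3 - <<'E'
from h import *
s=robot.read_state();print(s['time'],s['tcp_pos'],s['tcp_rot'],s['opening'],robot.nose_length)
for n in ['top','scene']:
    im=robot.get_image(n);save(im,n+'0.png');print(n,im['fx'],im['cx'],im['cy'],im['T'].round(3).tolist())
    for q in ['housing','cover','pad','carrier','knob','bottle']:
        print(q,[(round(r['score'],2),np.round(r['uv']).tolist(),int(r['mask'].sum())) for r in robot.cut_out(im,q)])
E
```

```text
0.0 [ 0.23407126 -0.49711867  0.22882211] [-1.57041849  0.00179017 -1.13099974] 0.09320555371131294 0.011
top 392.45123446386367 253.2470580165035 191.08665903954972 [[-0.019, -0.995, 0.102, 0.42], [-0.999, 0.022, 0.024, -0.001], [-0.026, -0.102, -0.994, 1.276], [0.0, 0.0, 0.0, 1.0]]
housing [(0.56, [252.0, 212.0], 1720)]
cover [(0.72, [257.0, 193.0], 1443)]
pad [(0.9, [354.0, 196.0], 2784), (0.88, [334.0, 276.0], 2936)]
carrier [(0.98, [179.0, 197.0], 472), (0.7, [256.0, 193.0], 1423)]
knob [(0.56, [260.0, 190.0], 1492)]
bottle [(0.46, [182.0, 134.0], 208), (0.42, [259.0, 123.0], 1515)]
scene 420.7099100494596 253.15909512102573 196.6454653196652 [[-0.363, 0.574, -0.734, 1.531], [0.932, 0.204, -0.301, 0.412], [-0.023, -0.793, -0.609, 0.948], [0.0, 0.0, 0.0, 1.0]]
housing [(0.71, [257.0, 225.0], 1950)]
cover [(0.63, [261.0, 201.0], 847), (0.52, [258.0, 225.0], 2104)]
pad [(0.86, [222.0, 173.0], 1004), (0.64, [178.0, 205.0], 1337)]
carrier [(0.58, [336.0, 244.0], 417)]
knob [(0.83, [258.0, 202.0], 865)]
bottle [(0.92, [314.0, 280.0], 355)]
```

Run:
```python
import cv2
for n in ['top0','scene0']:
    a=cv2.imread(f'pics/{n}.png');cv2.imwrite(f'pics/{n}_x.png',cv2.resize(a,(800,600),interpolation=cv2.INTER_CUBIC))
a=cv2.imread('pics/top0.png');cv2.imwrite('pics/topcrop.png',cv2.resize(a[120:300,150:400],None,fx=3.2,fy=3.2,interpolation=cv2.INTER_CUBIC))
```

```text
(no output)
```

View pics/top0_x.png

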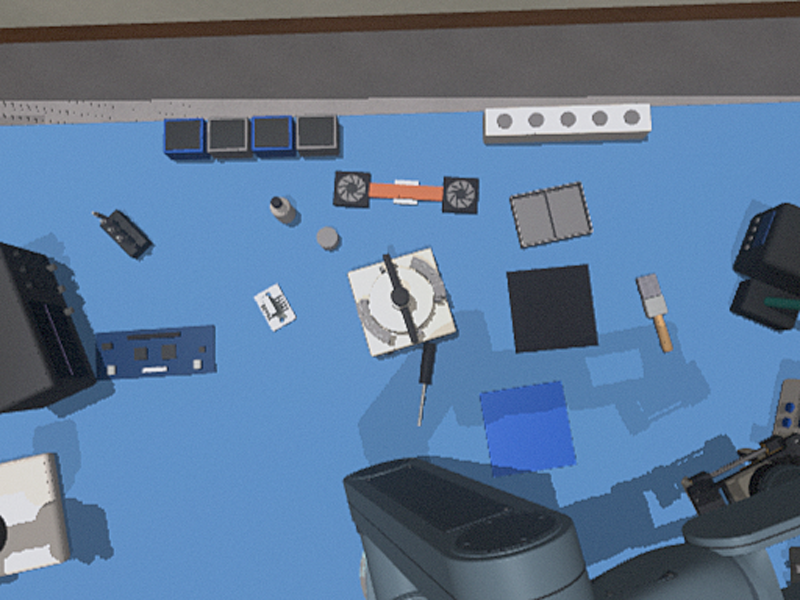

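View pics/scene0_x.png

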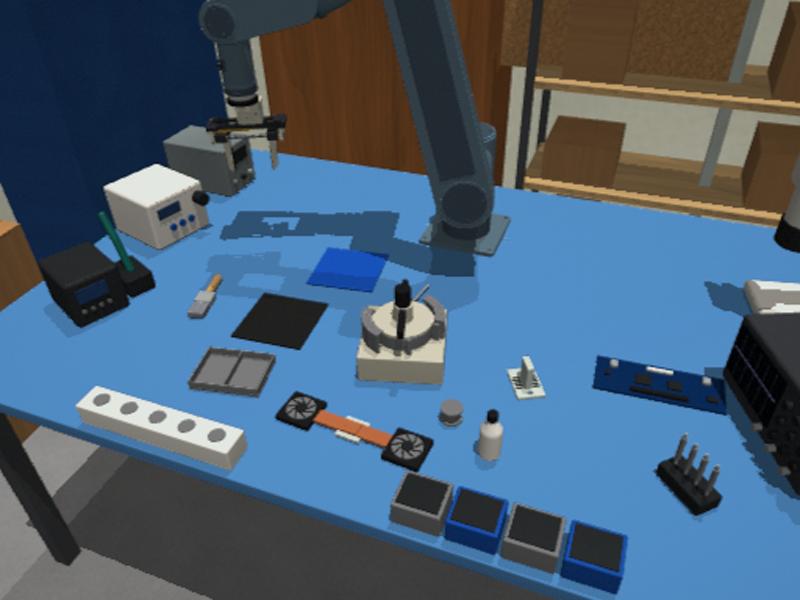

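View pics/topcrop.png

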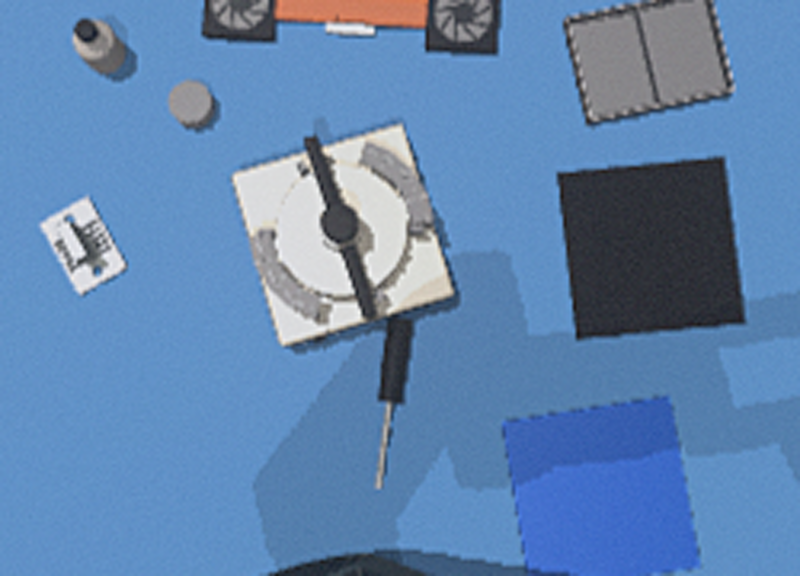

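Run:
```python
from h import *
im=robot.get_image('top')
c=lambda x,y:(150+x/3.2,120+y/3.2)
for n,p,z in [('tip+',c(314,139),.139),('tip-',c(371,319),.139),('knobtop',c(341,221),.179),('padTL',c(558,173),.005),('padTR',c(724,158),.005),('padBR',c(745,323),.005),('padBL',c(578,339),.005),
 ('hTL',c(233,174),.065),('hTR',c(402,124),.065),('hBR',c(455,295),.065),('hBL',c(286,346),.065),('cTL',c(40,222),.006),('cTR',c(91,197),.006),('cBR',c(127,268),.006),('cBL',c(80,295),.006),('drv',c(398,320),.02),('drvtip',c(380,488),.005),('bottle',c(93,30),.105),('coil',c(191,103),.031)]:
    print(n,ray(im,p,z).round(4))
```

```text
tip+ [0.6192 0.0396 0.139 ]
tip- [ 0.4533 -0.0089  0.139 ]
knobtop [0.5386 0.0158 0.179 ]
padTL [ 0.6016 -0.2034  0.005 ]
padTR [ 0.6131 -0.3718  0.005 ]
padBR [ 0.4457 -0.3841  0.005 ]
padBL [ 0.433 -0.217  0.005]
hTL [0.5994 0.122  0.065 ]
hTR [ 0.6449 -0.044   0.065 ]
hBR [ 0.4769 -0.0907  0.065 ]
hBL [0.4312 0.0729 0.065 ]
cTL [0.5631 0.3266 0.006 ]
cTR [0.5877 0.2741 0.006 ]
cBR [0.514  0.2373 0.006 ]
cBL [0.4875 0.2854 0.006 ]
drv [ 0.4553 -0.0366  0.02  ]
drvtip [ 0.2892 -0.015   0.005 ]
bottle [0.7359 0.2508 0.105 ]
coil [0.6779 0.1671 0.031 ]
```

Request:
{"op": "send_rows", "data": {
  "deltas": [
    [0.69, 1, 0.3, 0, 93],
    [0.69, 1, 0.3, 0, 93],
    [0.69, 1, 0.3, 0, 93],
    [0.69, 1, 0.3, 0, 93],
    [0.69, 1, 0.3, 0, 93]
  ]
}}

```text
time: 1.17
tcp_pos: [0.3395, -0.3445, 0.2761]
tcp_rot: [-1.569, -0.001, -1.129]
ft_force: [0.9, -0.1, 0.2]
opening: 0.0928
```

Request:
{"op": "send_rows", "data": {
  "deltas": [
    [0.69, 1, 0.2, 0, 93],
    [0.69, 1, 0.2, 0, 93],
    [0.69, 1, 0.2, 0, 93],
    [0.69, 1, 0.2, 0, 93],
    [0.69, 1, 0.2, 0, 93]
  ]
}}

```text
time: 1.58
tcp_pos: [0.4432, -0.1939, 0.306]
tcp_rot: [-1.568, -0.001, -1.128]
ft_force: [-0.1, 0.1, -0.4]
opening: 0.093
```

Request:
{"op": "send_rows", "data": {
  "deltas": [
    [0.69, 1, 0, -0.0256, 93],
    [0.69, 1, 0, -0.0256, 60],
    [0.69, 1, 0, -0.0256, 50],
    [0.69, 1, 0, -0.0256, 50],
    [0.69, 1, 0, -0.0256, 50]
  ]
}}

```text
time: 2.0
tcp_pos: [0.5464, -0.0438, 0.3046]
tcp_rot: [-1.569, 0.001, -1.289]
ft_force: [-0.0, -0.4, 0.3]
opening: 0.071
```

Run:
```python
from h import *
im=robot.get_image('wrist');save(im,'w1.png');print(im['fx'],im['cx'],im['cy'],im['T'].round(4).tolist())
np.savez('w1.npz',**{k:im[k] for k in im if k!='shot'})
```

```text
299.78148615455956 254.60439549827598 193.09156428433874 [[0.2774, -0.9293, -0.2437, 0.6128], [-0.9608, -0.2683, -0.0703, -0.0245], [-0.0001, 0.2536, -0.9673, 0.4594], [0.0, 0.0, 0.0, 1.0]]
```

View pics/w1.png

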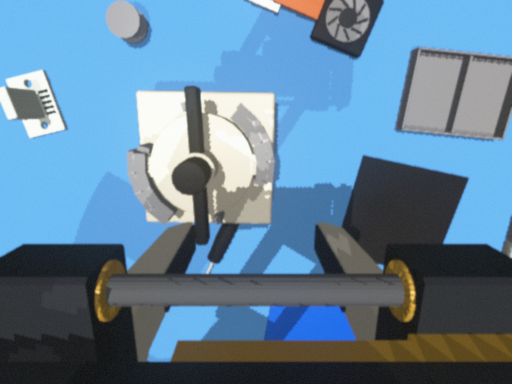

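The wrist view shows the cover bar from (193,88) to (202,242), the knob at (191,173), the housing corners at (138,92) and (274,94), the carrier at (38,103), and the black pad at (405,215). Candidates: pads are black (405,215) versus blue (300,330), and I take the black one. There is only one cover and one carrier (38,103).

Run:
```python
from h import *
d=dict(np.load('w1.npz'))
a=d['pixels'][70:260,110:300,::-1];cv2.imwrite('pics/w1c.png',cv2.resize(a,None,fx=3.1,fy=3.1,interpolation=cv2.INTER_CUBIC))
```

```text
(no output)
```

View pics/w1c.png

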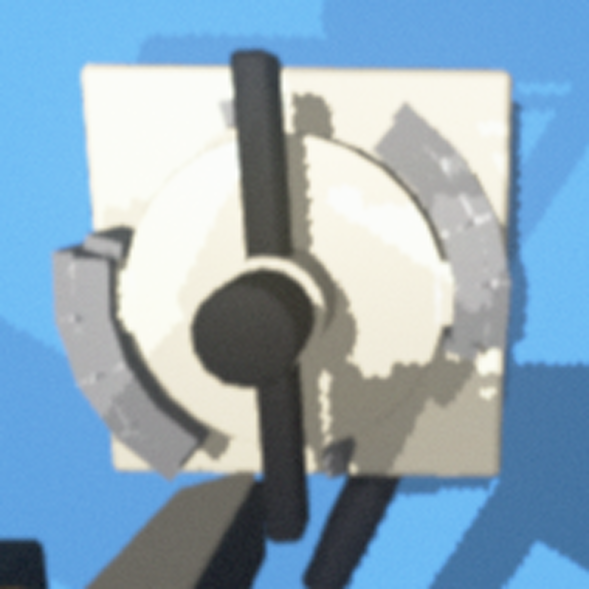

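Run:
```python
from h import *
im=dict(np.load('w1.npz'))
c=lambda x,y:(110+x/3.1,70+y/3.1)
P={}
for n,p,z in [('tipL',c(234,55),.139),('tipR',c(277,55),.139),('botL',c(266,538),.139),('botR',c(305,538),.139),('knob',c(243,334),.179),('hTL',c(84,66),.065),('hTR',c(509,71),.065),('hBR',c(498,473),.065),('hBL',c(114,470),.065)]:
    P[n]=ray(im,p,z);print(n,P[n].round(4))
u=(P['tipL']+P['tipR']-P['botL']-P['botR'])/2;print('cover',(P['tipL']+P['tipR']+P['botL']+P['botR'])/4,np.degrees(np.arctan2(u[1],u[0])),np.linalg.norm(u))
v=P['hTL']-P['hTR'];w=P['hTL']-P['hBL'];w2=P['hTR']-P['hBR'];print('h',sum(P[k] for k in ['hTL','hTR','hBR','hBL'])/4,np.degrees(np.arctan2(-v[0],v[1])),[np.degrees(np.arctan2(k[1],k[0])) for k in (w,w2)])
```

```text
tipL [0.6185 0.05   0.139 ]
tipR [0.6224 0.0365 0.139 ]
botL [0.4553 0.0008 0.139 ]
botR [ 0.4593 -0.0132  0.139 ]
knob [0.5392 0.0201 0.179 ]
hTL [0.599  0.1243 0.065 ]
hTR [ 0.6446 -0.0407  0.065 ]
hBR [ 0.4788 -0.0864  0.065 ]
hBL [0.4322 0.08   0.065 ]
cover [0.53888953 0.01854167 0.139     ] 16.85057598555675 0.1704720778312995
h [0.53864745 0.01927505 0.065     ] 15.464353598648634 [np.float64(14.891710931793071), np.float64(15.405205965675743)]
```

Request:
{"op": "send_rows", "data": {
  "deltas": [
    [0.394, 0.547, 0, 0, 50],
    [0.394, 0.547, 0, 0, 50],
    [0.394, 0.547, 0, 0, 50],
    [0.394, 0.547, -0.4, 0, 50],
    [0.394, 0.547, -0.65, 0, 50]
  ]
}}

```text
time: 2.47
tcp_pos: [0.6064, 0.0354, 0.2229]
tcp_rot: [-1.564, -0.003, -1.289]
ft_force: [0.2, -0.1, -0.8]
opening: 0.0501
```

Run:
```python
from h import *
s=robot.read_state();print(s['time'],s['tcp_pos'],s['tcp_rot'],s['opening'])
im=robot.get_image('wrist');save(im,'w2.png')
```

```text
2.4667 [0.60637849 0.03544821 0.2229232 ] [-1.56388472 -0.00300519 -1.28934746] 0.05010099295731907
```

View pics/w2.png

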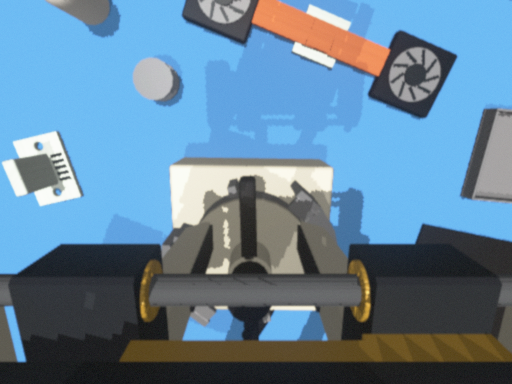

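Request:
{"op": "send_rows", "data": {
  "deltas": [
    [0, 0.01, -0.25, 0, 50],
    [0, 0.01, -0.5, 0, 50],
    [0, 0.01, -0.5, 0, 40],
    [0, 0.01, -0.5, 0, 30],
    [0, 0.01, -0.5, 0, 28]
  ]
}}

```text
time: 2.93
tcp_pos: [0.6051, 0.0354, 0.1488]
tcp_rot: [-1.568, -0.001, -1.292]
ft_force: [-0.1, 0.7, 0.3]
opening: 0.0349
```

Request:
{"op": "send_rows", "data": {
  "deltas": [
    [0, 0, 0, 0, 28],
    [0, 0, 0, 0, 28]
  ]
}}

```text
time: 3.1
tcp_pos: [0.6055, 0.0355, 0.1493]
tcp_rot: [-1.566, -0.002, -1.292]
ft_force: [0.6, 0.5, 0.1]
opening: 0.0286
```

Request:
{"op": "send_rows", "data": {
  "deltas": [
    [0, 0, -0.06, 0, 28],
    [0, 0, -0.127, 0, 28],
    [0, 0, -0.127, 0, 28]
  ]
}}

```text
time: 3.35
tcp_pos: [0.6024, 0.036, 0.1252]
tcp_rot: [-1.574, 0.001, -1.292]
ft_force: [-0.1, 0.3, -0.6]
opening: 0.0282
```

Run:
```python
from h import *
s=robot.read_state();p=s['tcp_pos'];print(p,s['ft_force'])
c=np.array([.5385,.018]);d=p[:2]-c;r=np.linalg.norm(d);a0=np.arctan2(d[1],d[0]);print(r,np.degrees(a0))
for t in range(6,95,6):
    a=a0+np.radians(t);q=c+r*np.array([np.cos(a),np.sin(a)])-p[:2];print(t,(q/.15).round(3),round(t/360,4))
```

```text
[0.60243263 0.03600542 0.12521001] [-0.14744443  0.33113535 -0.58612604]
0.06641969950255118 15.72887321813771
6 [-0.015  0.044] 0.0167
12 [-0.034  0.086] 0.0333
18 [-0.058  0.126] 0.05
24 [-0.086  0.163] 0.0667
30 [-0.117  0.197] 0.0833
36 [-0.152  0.228] 0.1
42 [-0.19   0.254] 0.1167
48 [-0.23   0.277] 0.1333
54 [-0.273  0.295] 0.15
60 [-0.317  0.309] 0.1667
66 [-0.363  0.318] 0.1833
72 [-0.409  0.322] 0.2
78 [-0.455  0.322] 0.2167
84 [-0.501  0.316] 0.2333
90 [-0.546  0.306] 0.25
```

Request:
{"op": "send_rows", "data": {
  "deltas": [
    [0, 0, 0.03, 0, 28],
    [-0.015, 0.044, 0.03, 0.0167, 28],
    [-0.034, 0.086, 0.03, 0.0333, 28],
    [-0.058, 0.126, 0.03, 0.05, 28],
    [-0.086, 0.163, 0.03, 0.0667, 28]
  ]
}}

```text
time: 3.77
tcp_pos: [0.5916, 0.0602, 0.1323]
tcp_rot: [-1.57, -0.002, -0.868]
ft_force: [1.8, -0.9, -1.1]
opening: 0.0281
```

```bash
cat > arc.py <<'E'
from h import *
import sys
s=robot.read_state();p=s['tcp_pos'];print(p,s['ft_force'],np.degrees(s['tcp_rot'][2]))
c=np.array([.5385,.018]);d=p[:2]-c;r=np.linalg.norm(d);a0=np.arctan2(d[1],d[0]);print(r,np.degrees(a0))
for t in range(6,31,6):
    a=a0+np.radians(t);q=c+.067*np.array([np.cos(a),np.sin(a)])-p[:2];print(t,(q/.15).round(3),round(t/360,4))
E
python3 arc.py
```

```text
[0.59156181 0.06017864 0.13229788] [ 1.76200428 -0.93197468 -1.07169012] -49.71490107362893
0.06778343527619908 38.48106268978545
6 [-0.035  0.032] 0.0167
12 [-0.07   0.063] 0.0333
18 [-0.107  0.091] 0.05
24 [-0.147  0.115] 0.0667
30 [-0.19   0.134] 0.0833
```

Request:
{"op": "send_rows", "data": {
  "deltas": [
    [-0.032, 0.033, -0.01, 0.0167, 28],
    [-0.07, 0.063, -0.01, 0.0333, 28],
    [-0.107, 0.091, -0.01, 0.05, 28],
    [-0.147, 0.115, -0.01, 0.0667, 28],
    [-0.19, 0.134, -0.01, 0.0833, 28]
  ]
}}

```text
time: 4.18
tcp_pos: [0.5637, 0.0806, 0.1312]
tcp_rot: [-1.57, -0.003, -0.344]
ft_force: [2.1, -0.4, 0.4]
opening: 0.0276
```

```bash
python3 arc.py
```

```text
[0.56365205 0.08061533 0.13120797] [ 2.11941511 -0.3942969   0.42887887] -19.722437586749358
0.06747818209251848 68.11508673195901
6 [-0.045  0.012] 0.0167
12 [-0.091  0.023] 0.0333
18 [-0.137  0.028] 0.05
24 [-0.184  0.029] 0.0667
30 [-0.231  0.025] 0.0833
```

Request:
{"op": "send_rows", "data": {
  "deltas": [
    [-0.045, 0.012, 0, 0.0167, 28],
    [-0.091, 0.023, 0, 0.0333, 28],
    [-0.137, 0.028, 0, 0.05, 28],
    [-0.184, 0.029, 0, 0.0667, 28],
    [-0.231, 0.025, 0, 0.0833, 28]
  ]
}}

```text
time: 4.6
tcp_pos: [0.5288, 0.0845, 0.1312]
tcp_rot: [-1.571, -0.003, 0.179]
ft_force: [2.1, 0.9, 1.3]
opening: 0.0279
```

```bash
python3 arc.py
python3 - <<'E'
from h import *
im=robot.get_image('wrist');save(im,'w3.png')
im=robot.get_image('top');cv2.imwrite('pics/t3.png',cv2.resize(im['pixels'][120:300,150:400,::-1],None,fx=3.2,fy=3.2,interpolation=cv2.INTER_CUBIC))
E
```

```text
[0.52875337 0.08445356 0.13122454] [2.07943497 0.88436462 1.25022953] 10.27640458084137
0.06716451523046651 98.34398663786963
6 [-0.046 -0.01 ] 0.0167
12 [-0.09  -0.024] 0.0333
18 [-0.133 -0.043] 0.05
24 [-0.174 -0.066] 0.0667
30 [-0.212 -0.093] 0.0833
```

View pics/w3.png

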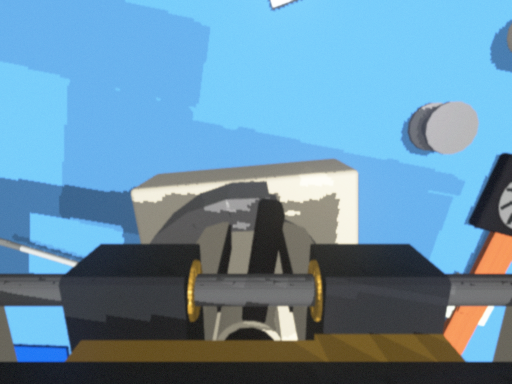

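View pics/t3.png

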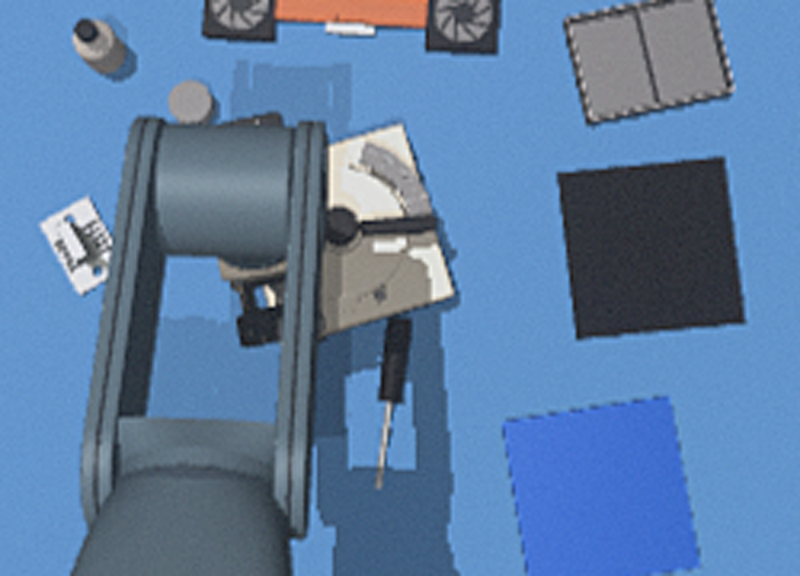

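Request:
{"op": "send_rows", "data": {
  "deltas": [
    [-0.03, -0.006, 0, 0.011, 28],
    [-0.057, -0.013, 0, 0.0205, 28],
    [-0.057, -0.013, 0, 0.0205, 28]
  ]
}}

```text
time: 4.95
tcp_pos: [0.5197, 0.0822, 0.1309]
tcp_rot: [-1.571, -0.001, 0.302]
ft_force: [-1.0, -0.3, 1.3]
opening: 0.028
```

```bash
python3 arc.py|head -2
python3 - <<'E'
from h import *
im=robot.get_image('top');cv2.imwrite('pics/t4.png',cv2.resize(im['pixels'][150:250,210:310,::-1],None,fx=6,fy=6,interpolation=cv2.INTER_CUBIC))
c=lambda x,y:(210+x/6,150+y/6)
np.savez('t4.npz',T=im['T'],fx=im['fx'],fy=im['fy'],cx=im['cx'],cy=im['cy'])
E
```

```text
[0.51965859 0.08221291 0.1308535 ] [-1.00656534 -0.31428394  1.26277307] 17.27660244148391
0.06692007188009093 106.35279509316197
```

View pics/t4.png

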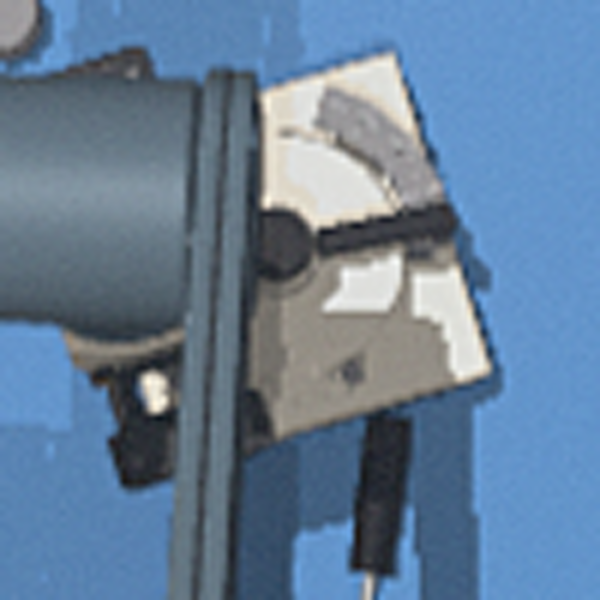

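Request:
{"op": "send_rows", "data": {
  "deltas": [
    [0, 0, 0.25, 0, 28],
    [0, 0, 0.5, 0, 50],
    [0, 0, 0.75, 0, 70],
    [0.06, -0.2, 0.8, 0, 80],
    [0.125, -0.428, 0.8, 0, 80]
  ]
}}

```text
time: 5.42
tcp_pos: [0.5399, 0.0189, 0.2547]
tcp_rot: [-1.574, -0.007, 0.303]
ft_force: [0.4, -0.2, 0.3]
opening: 0.0496
```

Request:
{"op": "send_rows", "data": {
  "deltas": [
    [0, 0, 0, 0, 80],
    [0, 0, 0, 0, 80]
  ]
}}

```text
time: 5.58
tcp_pos: [0.5383, 0.0166, 0.2501]
tcp_rot: [-1.571, 0.001, 0.297]
ft_force: [-0.6, 0.7, -0.3]
opening: 0.0631
```

Run:
```python
from h import *
s=robot.read_state();print(s['tcp_pos'],s['tcp_rot'])
im=robot.get_image('wrist');save(im,'w5.png')
k=robot.get_image('top');save(k,'t5.png');k2=robot.get_image('scene');save(k2,'s5.png')
a=[.53850,.018]
print(proj(im,[[*a,.179],[*a,.139]]),proj(k2,[[*a,.179]]))
cv2.imwrite('pics/s5c.png',cv2.resize(k2['pixels'][150:270,200:340,::-1],None,fx=5,fy=5,interpolation=cv2.INTER_CUBIC))
print((proj(k2,[[*a,.179]])-[200,150])*5)
```

```text
[0.53825478 0.01655887 0.25010369] [-1.57059851e+00  7.07079363e-04  2.96551812e-01]
[[256.87240211 205.0125648 ]
 [256.59494492 192.17772065]] [[256.6943011  183.50147875]]
[[283.47150552 167.50739376]]
```

View pics/w5.png

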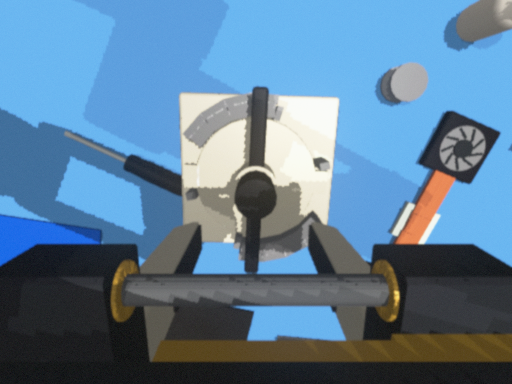

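View pics/s5c.png

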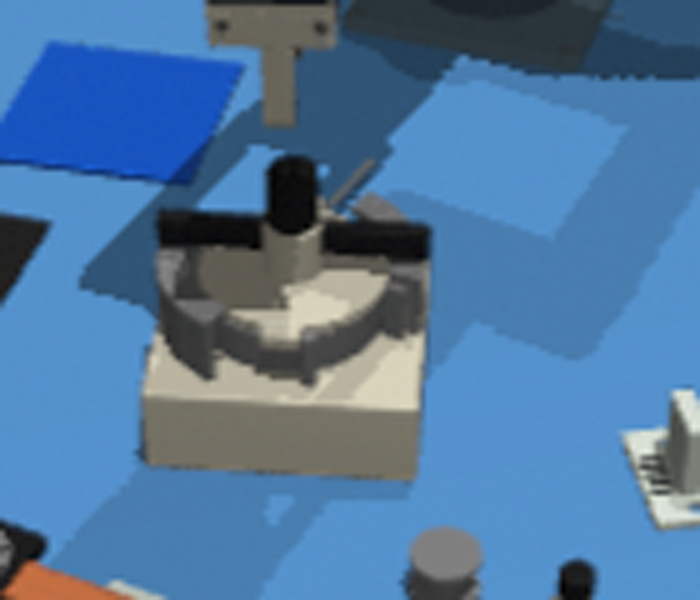

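Run:
```python
from h import *
im=robot.get_image('wrist');k=robot.get_image('top')
a=im['pixels'][70:290,160:350,::-1];cv2.imwrite('pics/w6.png',cv2.resize(a,None,fx=2.7,fy=2.7,interpolation=cv2.INTER_CUBIC))
for y in (.018,.021,.024):
    for z in(.179,.139):
        t=np.linspace(0,2*np.pi,40);pass
import pickle;pickle.dump((im,k),open('p6.pkl','wb'))
cv2.imwrite('pics/t6.png',cv2.resize(k['pixels'][150:250,210:310,::-1],None,fx=6,fy=6,interpolation=cv2.INTER_CUBIC))
```

```text
(no output)
```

View pics/w6.png

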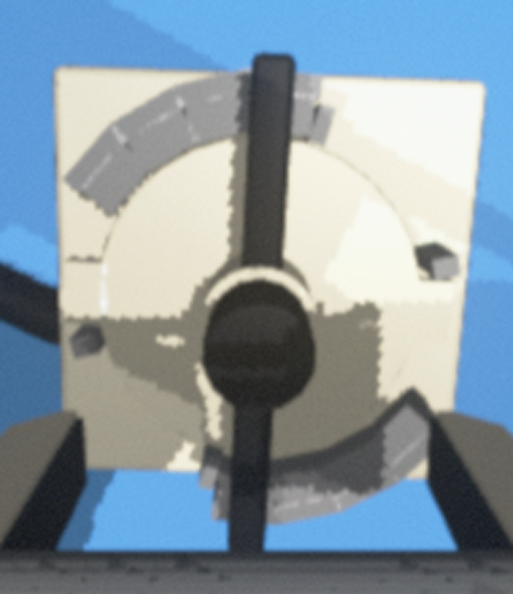

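View pics/t6.png

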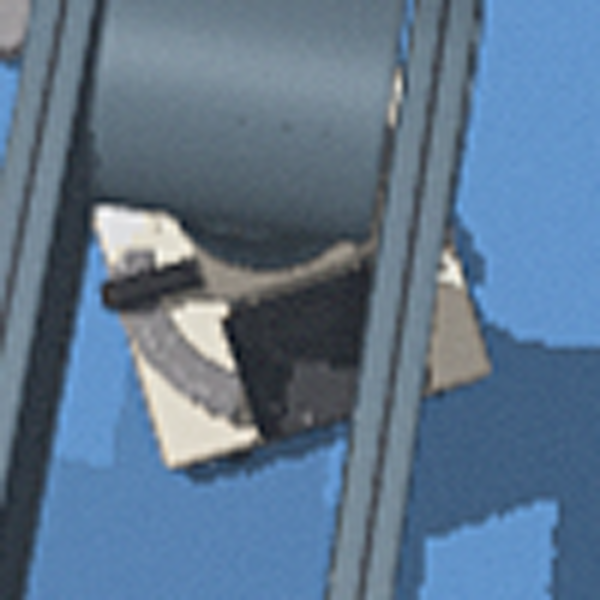

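Run:
```python
from h import *
import pickle
from scipy.optimize import least_squares
im,k=pickle.load(open('p6.pkl','rb'))
t=np.linspace(0,2*np.pi,90)
def ext(p):
    C=np.concatenate([np.c_[p[0]+.017*np.cos(t),p[1]+.017*np.sin(t),0*t+z] for z in(.139,.179)])
    q=proj(im,C);return np.r_[q.min(0),q.max(0)]
obs=np.r_[160+203/2.7,70+281/2.7,160+315/2.7,70+411/2.7]
s=least_squares(lambda p:ext(p)-obs,[.5385,.018]);print(s.x,s.fun, ext([.5385,.018]),obs)
c=lambda x,y:(160+x/2.7,70+y/2.7)
print('bar tip +y',ray(im,c(274,56),.139), [ray(im,c(*q),.065) for q in[(57,68),(485,84)]])
```

```text
[0.53639962 0.02143165] [-0.92346914 -1.61675823  0.92141464  1.53988142] [235.60091081 176.71316842 278.74720869 228.33790946] [235.18518519 174.07407407 276.66666667 222.22222222]
bar tip +y [0.51515243 0.10561288 0.139     ] [array([0.43360217, 0.08109394, 0.065     ]), array([0.59901453, 0.12604786, 0.065     ])]
```

Request:
{"op": "send_rows", "data": {
  "deltas": [
    [-0.008, 0.026, -0.2, 0, 80],
    [-0.008, 0.026, -0.4, 0, 80],
    [-0.008, 0.026, -0.55, 0, 80],
    [-0.008, 0.026, -0.62, 0, 80],
    [-0.008, 0.026, -0.62, 0, 80]
  ]
}}

```text
time: 6.25
tcp_pos: [0.5348, 0.0229, 0.1547]
tcp_rot: [-1.568, 0.005, 0.303]
ft_force: [0.1, 0.5, 0.6]
opening: 0.0799
```

Request:
{"op": "send_rows", "data": {
  "deltas": [
    [0, 0, 0, 0, 40],
    [0, 0, 0, 0, 28],
    [0, 0, 0, 0, 28],
    [0, 0, 0, 0, 28],
    [0, 0, 0, 0, 28]
  ]
}}

```text
time: 6.67
tcp_pos: [0.5374, 0.0218, 0.1583]
tcp_rot: [-1.572, -0.002, 0.303]
ft_force: [1.0, -0.8, 0.8]
opening: 0.0514
```

Request:
{"op": "send_rows", "data": {
  "deltas": [
    [0, 0, 0, 0, 10],
    [0, 0, 0, 0, 10],
    [0, 0, 0, 0, 10],
    [0, 0, 0, 0, 10],
    [0, 0, 0, 0, 10]
  ]
}}

```text
time: 7.08
tcp_pos: [0.5369, 0.0219, 0.1575]
tcp_rot: [-1.571, -0.0, 0.303]
ft_force: [0.2, 1.0, 3.3]
opening: 0.0331
```

Request:
{"op": "send_rows", "data": {
  "deltas": [
    [0, 0, 0, 0, 10],
    [0, 0, 0.05, 0, 10],
    [0, 0, 0.12, 0, 10],
    [0, 0, 0.2, 0, 10],
    [0, 0, 0.3, 0, 10]
  ]
}}

```text
time: 7.5
tcp_pos: [0.5354, 0.0222, 0.2023]
tcp_rot: [-1.569, 0.003, 0.303]
ft_force: [-0.4, 0.4, -3.2]
opening: 0.0334
```

Run:
```python
from h import *
k2=robot.get_image('scene')
cv2.imwrite('pics/s7c.png',cv2.resize(k2['pixels'][110:270,180:340,::-1],None,fx=3.7,fy=3.7,interpolation=cv2.INTER_CUBIC))
```

```text
(no output)
```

View pics/s7c.png

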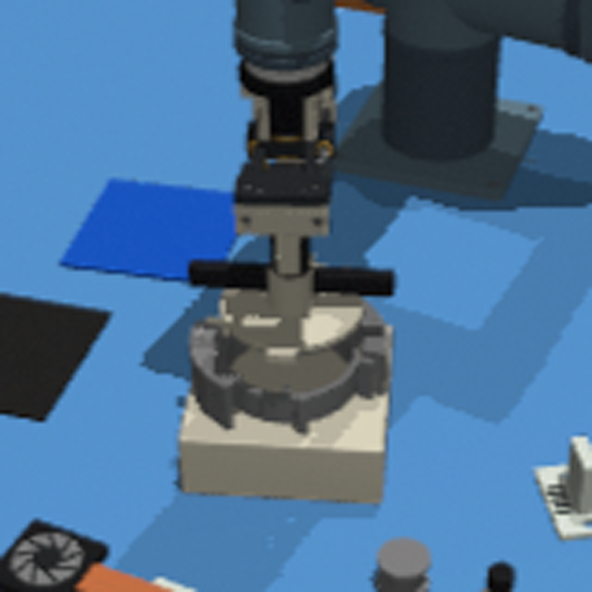

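Request:
{"op": "send_rows", "data": {
  "deltas": [
    [0, 0, 0.2, 0, 10],
    [0, -0.1, 0.3, 0, 10],
    [-0.02, -0.33, 0.35, 0, 10],
    [-0.03, -0.6, 0.35, 0, 10],
    [-0.04, -0.87, 0.35, 0, 10]
  ]
}}

```text
time: 7.97
tcp_pos: [0.5304, -0.1091, 0.2557]
tcp_rot: [-1.571, -0.001, 0.305]
ft_force: [0.6, -0.5, -3.9]
opening: 0.0338
```

Request:
{"op": "send_rows", "data": {
  "deltas": [
    [-0.01, -0.27, 0, 0, 10],
    [-0.02, -0.54, 0, 0, 10],
    [-0.03, -0.8, 0, 0, 10],
    [-0.04, -0.95, 0, 0, 10],
    [-0.04, -1, 0, 0, 10]
  ]
}}

```text
time: 8.38
tcp_pos: [0.5236, -0.2625, 0.2541]
tcp_rot: [-1.571, 0.002, 0.299]
ft_force: [-0.5, 0.1, -2.5]
opening: 0.0339
```

Run:
```python
from h import *
s=robot.read_state();print(s['tcp_pos'],s['opening'])
k2=robot.get_image('scene');save(k2,'s8.png')
```

```text
[ 0.52355381 -0.2625051   0.25413608] 0.03385251824049682
```

View pics/s8.png

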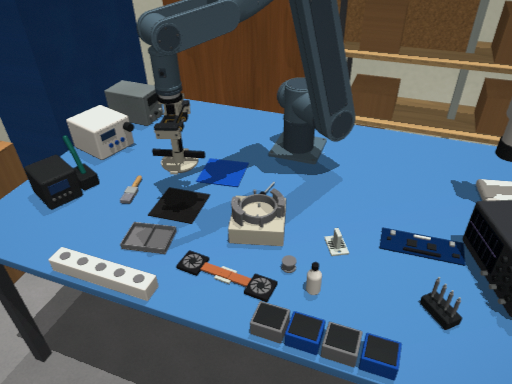

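Request:
{"op": "send_rows", "data": {
  "deltas": [
    [0, -0.13, 0, 0, 10],
    [0, -0.2, -0.2, 0, 10],
    [0, -0.2, -0.4, 0, 10],
    [0, -0.2, -0.6, 0, 10],
    [0, -0.2, -0.8, 0, 10]
  ]
}}

```text
time: 8.85
tcp_pos: [0.5247, -0.2866, 0.1337]
tcp_rot: [-1.57, -0.0, 0.304]
ft_force: [0.5, -0.2, -3.8]
opening: 0.0339
```

Request:
{"op": "send_rows", "data": {
  "deltas": [
    [0, 0, -0.1, 0, 10],
    [0, 0, -0.19, 0, 10],
    [0, 0, -0.25, 0, 10],
    [0, 0, -0.25, 0, 10]
  ]
}}

```text
time: 9.18
tcp_pos: [0.5238, -0.2862, 0.0952]
tcp_rot: [-1.567, 0.002, 0.304]
ft_force: [0.0, 1.6, -3.6]
opening: 0.0333
```

Request:
{"op": "send_rows", "data": {
  "deltas": [
    [0, 0, -0.05, 0, 10],
    [0, 0, -0.08, 0, 10],
    [0, 0, -0.1, 0, 10],
    [0, 0, -0.1, 0, 10]
  ]
}}

```text
time: 9.52
tcp_pos: [0.5246, -0.2884, 0.0821]
tcp_rot: [-1.57, 0.0, 0.303]
ft_force: [-0.5, 0.1, -4.1]
opening: 0.0338
```

Request:
{"op": "send_rows", "data": {
  "deltas": [
    [0, 0, -0.007, 0, 10],
    [0, 0, -0.014, 0, 10],
    [0, 0, -0.014, 0, 10]
  ]
}}

```text
time: 9.77
tcp_pos: [0.5248, -0.2887, 0.0804]
tcp_rot: [-1.571, -0.0, 0.303]
ft_force: [0.2, -0.2, -2.9]
opening: 0.0333
```

Request:
{"op": "send_rows", "data": {
  "deltas": [
    [0, 0, -0.01, 0, 10],
    [0, 0, -0.02, 0, 10],
    [0, 0, -0.02, 0, 10]
  ]
}}

```text
time: 10.02
tcp_pos: [0.5249, -0.2888, 0.0775]
tcp_rot: [-1.571, -0.0, 0.303]
ft_force: [-1.3, -0.4, -0.5]
opening: 0.0336
```

Run:
```python
from h import *
k2=robot.get_image('scene')
cv2.imwrite('pics/s9.png',cv2.resize(k2['pixels'][90:240,110:270,::-1],None,fx=4,fy=4,interpolation=cv2.INTER_CUBIC))
```

```text
(no output)
```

View pics/s9.png

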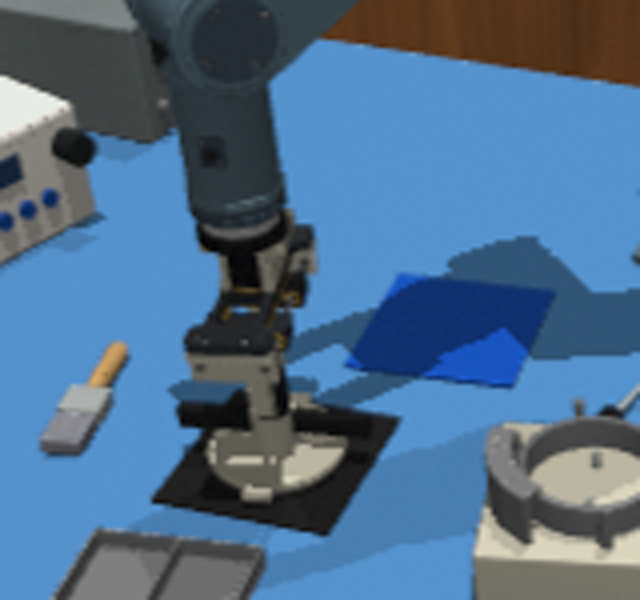

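Request:
{"op": "send_rows", "data": {
  "deltas": [
    [0, 0, -0.004, 0, 10],
    [0, 0, -0.004, 0, 40],
    [0, 0, -0.004, 0, 50],
    [0, 0, -0.004, 0, 60],
    [0, 0, -0.004, 0, 60]
  ]
}}

```text
time: 10.48
tcp_pos: [0.5249, -0.2887, 0.0766]
tcp_rot: [-1.571, -0.0, 0.303]
ft_force: [0.0, 0.3, 0.2]
opening: 0.0554
```

Request:
{"op": "send_rows", "data": {
  "deltas": [
    [0, 0, 0.02, 0, 60],
    [0, 0, 0.15, 0, 60],
    [0, 0, 0.35, 0, 60],
    [0, 0, 0.6, 0, 60],
    [0, 0, 0.85, 0, 60]
  ]
}}

```text
time: 10.9
tcp_pos: [0.5242, -0.2881, 0.2049]
tcp_rot: [-1.569, 0.001, 0.303]
ft_force: [-0.1, -0.9, -0.1]
opening: 0.06
```

Run:
```python
from h import *
s=robot.read_state();print(s['time'],s['tcp_pos'],s['tcp_rot'])
k2=robot.get_image('scene');t=robot.get_image('top');w=robot.get_image('wrist');save(w,'w10.png')
cv2.imwrite('pics/s10.png',cv2.resize(k2['pixels'][90:240,110:270,::-1],None,fx=4,fy=4,interpolation=cv2.INTER_CUBIC))
cv2.imwrite('pics/t10.png',cv2.resize(t['pixels'][150:250,130:290,::-1],None,fx=5,fy=5,interpolation=cv2.INTER_CUBIC))
import pickle;pickle.dump((k2,t,w),open('p10.pkl','wb'))
```

```text
10.9 [ 0.52418506 -0.28809069  0.20487135] [-1.56904841e+00  1.11713722e-03  3.02778235e-01]
```

View pics/s10.png

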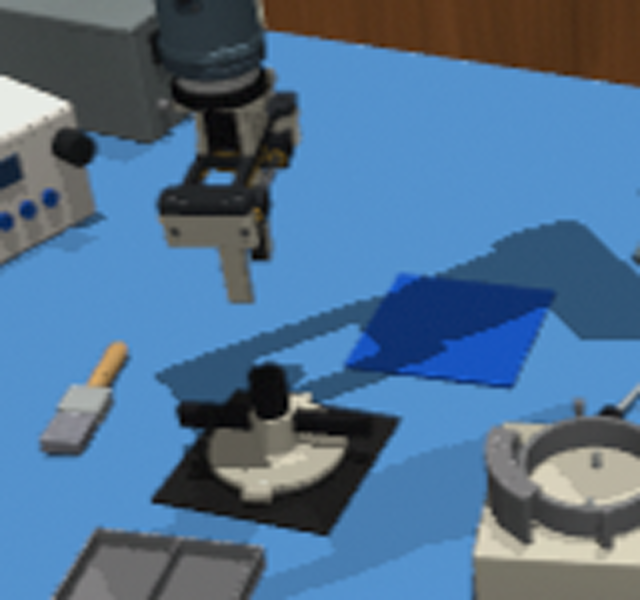

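View pics/t10.png

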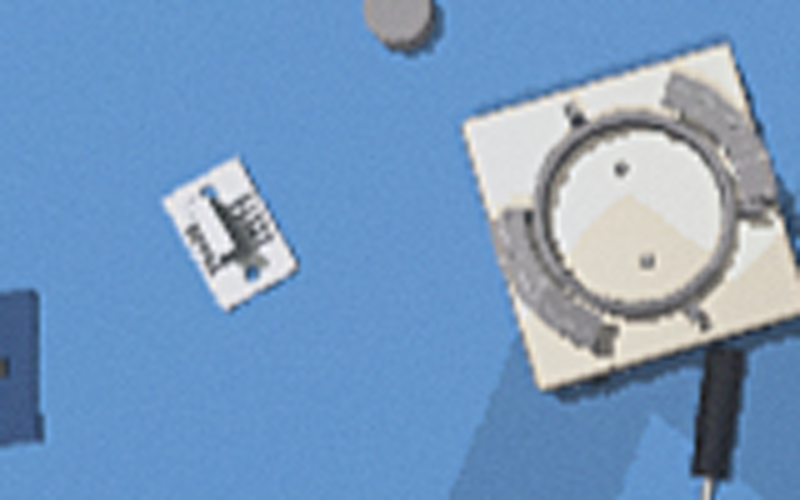

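View pics/w10.png

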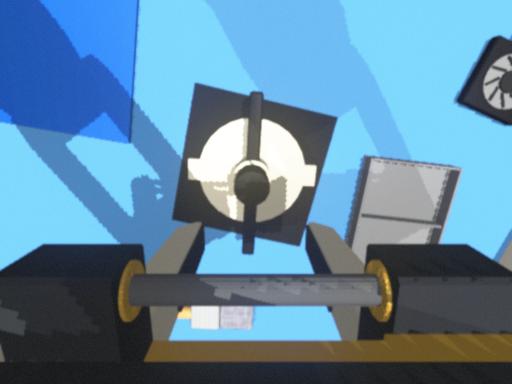

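Run:
```python
from h import *
import pickle
k2,t,w=pickle.load(open('p10.pkl','rb'))
c=lambda x,y:(130+x/5,150+y/5)
a=ray(t,c(621,168),.078);b=ray(t,c(647,261),.078);print(a,b,(a+b)/2,np.degrees(np.arctan2((a-b)[1],(a-b)[0])),np.linalg.norm(a-b))
q=[ray(t,c(*p),.006) for p in [(161,200),(239,157),(300,267),(230,312)]]
print(np.round(q,4),np.mean(q,0)); v=q[1]-q[2];v2=q[0]-q[3];print([np.degrees(np.arctan2(k[1],k[0])) for k in(v,v2)],np.linalg.norm(v),np.linalg.norm(v2))
h=[ray(t,c(*p),.003) for p in [(208,190),(253,272)]];d=h[0]-h[1];print('holes',h,np.mean(h,0),np.degrees(np.arctan2(d[1],d[0])),np.linalg.norm(d))
```

```text
[0.56658972 0.0242477  0.078     ] [0.50890055 0.00946367 0.078     ] [0.53774514 0.01685569 0.078     ] 14.373881717421323 0.05955340151453158
[[0.5611 0.3276 0.006 ]
 [0.5883 0.2762 0.006 ]
 [0.5152 0.2362 0.006 ]
 [0.4868 0.2821 0.006 ]] [0.53784493 0.28053514 0.006     ]
[np.float64(28.645399195122458), np.float64(31.47349486338032)] 0.0833810522946432 0.0871384784430284
holes [array([0.56735191, 0.29733261, 0.003     ]), array([0.51276578, 0.26766483, 0.003     ])] [0.54005885 0.28249872 0.003     ] 28.524254146923585 0.062127476636678995
```

Request:
{"op": "send_rows", "data": {
  "deltas": [
    [0, 0.1, 0.3, -0.0198, 60],
    [0, 0.35, 0.4, -0.039, 60],
    [0, 0.6, 0.4, -0.059, 60],
    [0, 0.85, 0.4, -0.079, 60],
    [0, 1, 0.4, -0.098, 60]
  ]
}}

```text
time: 11.47
tcp_pos: [0.5238, -0.1351, 0.2633]
tcp_rot: [-1.569, 0.002, -0.318]
ft_force: [0.9, -0.3, 0.3]
opening: 0.06
```

Request:
{"op": "send_rows", "data": {
  "deltas": [
    [-0.02, 0.25, 0, -0.0198, 60],
    [-0.04, 0.5, 0, -0.039, 60],
    [-0.06, 0.75, 0, -0.059, 60],
    [-0.1, 1, 0, -0.079, 60],
    [-0.1, 1, 0, -0.098, 60]
  ]
}}

```text
time: 11.88
tcp_pos: [0.5076, 0.0171, 0.2627]
tcp_rot: [-1.571, 0.005, -0.911]
ft_force: [-0.7, -0.4, -1.1]
opening: 0.0602
```

Request:
{"op": "send_rows", "data": {
  "deltas": [
    [0, 0, 0, -0.0198, 60],
    [0, 0, 0, -0.039, 60],
    [0, 0, 0, -0.05, 60],
    [0, 0, 0, -0.05, 60]
  ]
}}

```text
time: 12.22
tcp_pos: [0.509, 0.0118, 0.2626]
tcp_rot: [-1.573, 0.001, -1.226]
ft_force: [0.1, -0.3, -0.7]
opening: 0.0601
```

Run:
```python
from h import *
s=robot.read_state();print(s['time'],s['tcp_pos'],s['tcp_rot'])
w=robot.get_image('wrist');save(w,'w11.png')
cv2.imwrite('pics/w11c.png',cv2.resize(w['pixels'][30:250,100:400,::-1],None,fx=2.6,fy=2.6,interpolation=cv2.INTER_CUBIC))
import pickle;pickle.dump(w,open('p11.pkl','wb'))
```

```text
12.2167 [0.50898753 0.01182116 0.26260753] [-1.57310968e+00  1.34770522e-03 -1.22614992e+00]
```

View pics/w11.png

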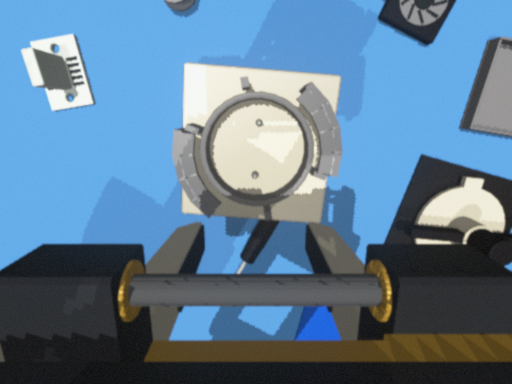

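View pics/w11c.png

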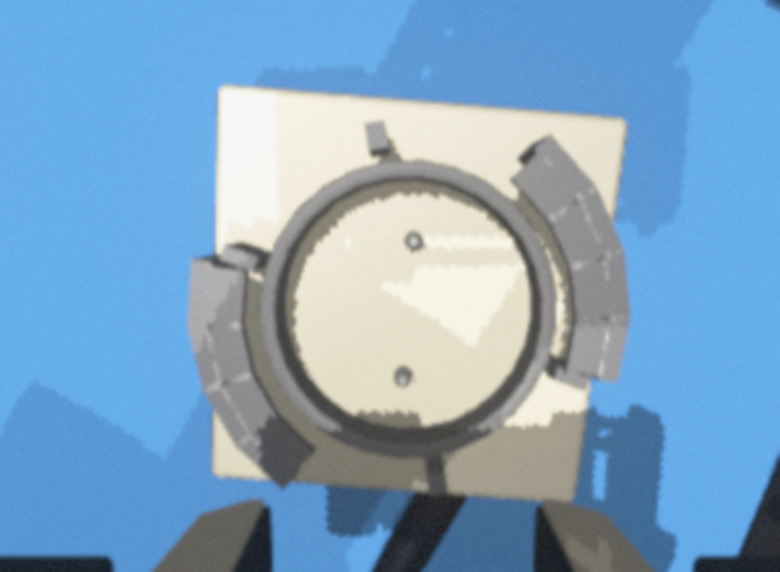

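Run:
```python
from h import *
import pickle
w=pickle.load(open('p11.pkl','rb'))
c=lambda x,y:(100+x/2.6,30+y/2.6)
for z in(.073,.08):
    a=ray(w,c(414,240),z);b=ray(w,c(402.5,376),z);d=a-b;print(a,b,(a+b)/2,np.degrees(np.arctan2(d[1],d[0])),np.linalg.norm(d))
q=[ray(w,c(*p),.065) for p in [(220,86),(626,119),(575,499),(213,474)]];print(np.mean(q,0));d=q[0]-q[1];print(np.degrees(np.arctan2(-d[0],d[1])))
# rim: neck outer ellipse extents ~ inner
L=ray(w,c(261,315),.095);R=ray(w,c(556,315),.095);print((L+R)/2,np.linalg.norm(L-R))
U=ray(w,c(410,159),.095);D=ray(w,c(410,455),.095);print((U+D)/2,np.linalg.norm(U-D))
h=[ray(w,p,.006) for p in [(55,47),(70,97)]];d=h[0]-h[1];print('holes',np.mean(h,0),np.degrees(np.arctan2(d[1],d[0])),np.linalg.norm(d))
```

```text
[0.56715378 0.02749687 0.073     ] [0.50946997 0.01205222 0.073     ] [0.53831187 0.01977454 0.073     ] 14.989169453940331 0.05971564763638166
[0.56730511 0.0276607  0.08      ] [0.51079484 0.01253027 0.08      ] [0.53904998 0.02009549 0.08      ] 14.989169453940367 0.05850076950772889
[0.53874202 0.0196969  0.065     ]
15.392943862119962
[0.5385665  0.01987566 0.095     ] 0.12161414112470292
[0.53908886 0.01940343 0.095     ] 0.12139007114332825
holes [0.53907519 0.28436564 0.006     ] 28.609840194644168 0.06061920014020402
```

Request:
{"op": "send_rows", "data": {
  "deltas": [
    [0, 0.25, 0, 0.012, 60],
    [0, 0.5, 0, 0.024, 60],
    [0, 0.75, 0, 0.024, 60],
    [0, 1, 0, 0.024, 60]
  ]
}}

```text
time: 12.6
tcp_pos: [0.5093, 0.1625, 0.2633]
tcp_rot: [-1.572, 0.0, -1.072]
ft_force: [0.6, -0.3, -0.4]
opening: 0.0598
```

Request:
{"op": "send_rows", "data": {
  "deltas": [
    [0.01, 0.25, 0, 0, 60],
    [0.02, 0.5, 0, 0, 60],
    [0.02, 0.7, 0, 0, 60],
    [0.02, 0.7, 0, 0, 60],
    [0.02, 0.7, 0, 0, 60]
  ]
}}

```text
time: 13.02
tcp_pos: [0.5121, 0.2676, 0.2629]
tcp_rot: [-1.573, 0.0, -1.068]
ft_force: [-0.1, -0.4, 0.3]
opening: 0.0599
```

Run:
```python
from h import *
s=robot.read_state();print(s['time'],s['tcp_pos'],s['tcp_rot'])
w=robot.get_image('wrist');save(w,'w12.png')
cv2.imwrite('pics/w12c.png',cv2.resize(w['pixels'][60:240,140:380,::-1],None,fx=3.2,fy=3.2,interpolation=cv2.INTER_CUBIC))
import pickle;pickle.dump(w,open('p12.pkl','wb'))
```

```text
13.0167 [0.51206497 0.26764859 0.26287446] [-1.57275474e+00  2.43715452e-04 -1.06827443e+00]
```

View pics/w12.png

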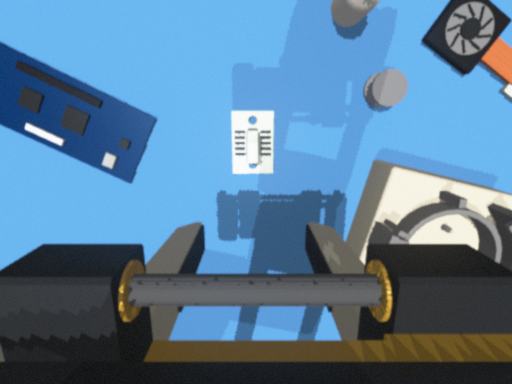

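View pics/w12c.png

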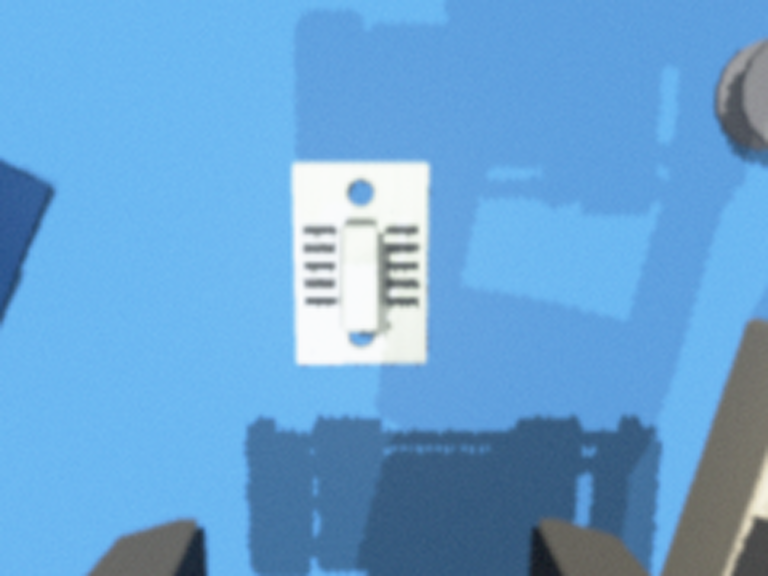

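Run:
```python
from h import *
import pickle
w=pickle.load(open('p12.pkl','rb'))
c=lambda x,y:(140+x/3.2,60+y/3.2)
q=[ray(w,c(*p),.006) for p in [(292,162),(429,162),(428,363),(297,364)]];q=np.array(q);print(q,q.mean(0))
d=q[0]+q[1]-q[2]-q[3];print(np.degrees(np.arctan2(d[1],d[0])),np.linalg.norm(d)/2,np.linalg.norm(q[0]-q[1]),np.linalg.norm(q[3]-q[2]))
e=q[0]-q[1]+q[3]-q[2];print(np.degrees(np.arctan2(-e[0],e[1])))
print('hole1',ray(w,c(360,193),.006))
h=np.array([ray(w,c(*p),.06) for p in [(346,333),(378,333)]]);print('handle near edge',h,h.mean(0))
h=np.array([ray(w,c(*p),.06) for p in [(346,223),(378,223)]]);print('handle far edge',h,h.mean(0))
```

```text
[[0.56130642 0.33019944 0.006     ]
 [0.58857261 0.28054784 0.006     ]
 [0.51494992 0.23900719 0.006     ]
 [0.48706439 0.28888268 0.006     ]] [0.53797333 0.28465929 0.006     ]
29.264507696171858 0.08474863831653805 0.056645615228491465 0.05714163979261391
28.992492849099794
hole1 [0.56390793 0.29957886 0.006     ]
handle near edge [[0.51769656 0.27993413 0.06      ]
 [0.52348369 0.26939266 0.06      ]] [0.52059013 0.27466339 0.06      ]
handle far edge [[0.55330136 0.29922957 0.06      ]
 [0.55892224 0.28899292 0.06      ]] [0.5561118  0.29411124 0.06      ]
```

Request:
{"op": "send_rows", "data": {
  "deltas": [
    [0.173, 0.113, 0, 0.0008, 50],
    [0.173, 0.113, -0.2, 0.0008, 50],
    [0.173, 0.113, -0.47, 0.0008, 50],
    [0.173, 0.113, -0.74, 0.0008, 50],
    [0.173, 0.113, -1, 0.0008, 50]
  ]
}}

```text
time: 13.48
tcp_pos: [0.5389, 0.2814, 0.1125]
tcp_rot: [-1.571, -0.001, -1.069]
ft_force: [0.4, 0.0, -1.2]
opening: 0.0505
```

Request:
{"op": "send_rows", "data": {
  "deltas": [
    [0, 0, 0, 0, 50],
    [0, 0, 0, 0, 50]
  ]
}}

```text
time: 13.65
tcp_pos: [0.5375, 0.2813, 0.1125]
tcp_rot: [-1.576, 0.001, -1.07]
ft_force: [0.9, 1.1, 1.4]
opening: 0.0503
```

Run:
```python
from h import *
w=robot.get_image('wrist');save(w,'w13.png')
```

```text
(no output)
```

View pics/w13.png

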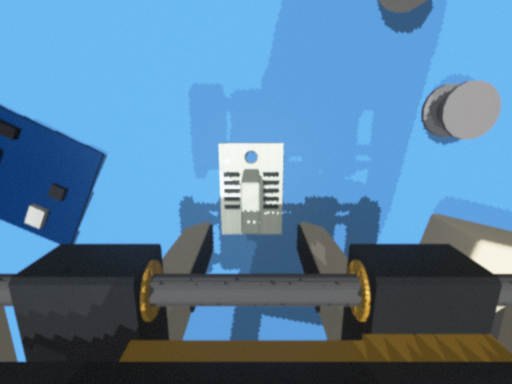

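Request:
{"op": "send_rows", "data": {
  "deltas": [
    [0.003, 0.017, -0.15, 0, 50],
    [0.003, 0.017, -0.3, 0, 50],
    [0.003, 0.017, -0.42, 0, 50],
    [0.003, 0.017, -0.48, 0, 50],
    [0.003, 0.017, -0.48, 0, 50]
  ]
}}

```text
time: 14.12
tcp_pos: [0.5398, 0.2857, 0.0429]
tcp_rot: [-1.57, -0.0, -1.069]
ft_force: [-1.0, 0.7, -0.3]
opening: 0.0498
```

Request:
{"op": "send_rows", "data": {
  "deltas": [
    [0, 0, 0, 0, 50]
  ]
}}

```text
time: 14.2
tcp_pos: [0.5407, 0.2861, 0.0442]
tcp_rot: [-1.568, -0.001, -1.069]
ft_force: [0.2, -0.2, -0.2]
opening: 0.0502
```

Request:
{"op": "send_rows", "data": {
  "deltas": [
    [0, 0, 0, 0, 50],
    [0, 0, 0, 0, 50]
  ]
}}

```text
time: 14.37
tcp_pos: [0.5406, 0.2863, 0.0441]
tcp_rot: [-1.567, -0.001, -1.068]
ft_force: [0.4, -0.2, 0.8]
opening: 0.0499
```

Request:
{"op": "send_rows", "data": {
  "deltas": [
    [-0.015, -0.009, -0.015, 0, 50],
    [-0.015, -0.009, -0.015, 0, 50],
    [-0.015, -0.009, -0.015, 0, 5],
    [-0.015, -0.009, -0.015, 0, 5],
    [-0.015, -0.009, -0.015, 0, 5]
  ]
}}

```text
time: 14.78
tcp_pos: [0.5369, 0.2846, 0.0399]
tcp_rot: [-1.571, 0.0, -1.068]
ft_force: [-0.4, -1.0, -0.2]
opening: 0.0343
```

Request:
{"op": "send_rows", "data": {
  "deltas": [
    [0, 0, 0, 0, 5],
    [0, 0, 0, 0, 5],
    [0, 0, 0, 0, 5],
    [0, 0, 0, 0, 5]
  ]
}}

```text
time: 15.12
tcp_pos: [0.5369, 0.2846, 0.0397]
tcp_rot: [-1.571, 0.0, -1.068]
ft_force: [0.3, 0.5, -0.2]
opening: 0.0136
```

Request:
{"op": "send_rows", "data": {
  "deltas": [
    [0, 0, 0.1, 0, 5],
    [0, 0, 0.3, 0, 5],
    [0, 0, 0.55, 0, 5],
    [0, 0, 0.8, 0, 5],
    [0, 0, 1, 0, 5]
  ]
}}

```text
time: 15.53
tcp_pos: [0.5371, 0.2847, 0.1923]
tcp_rot: [-1.57, -0.0, -1.068]
ft_force: [0.5, 0.3, -1.8]
opening: 0.0138
```

Request:
{"op": "send_rows", "data": {
  "deltas": [
    [0, -0.25, 0.1, -0.013, 5],
    [0, -0.5, 0.1, -0.026, 5],
    [0, -0.75, 0.1, -0.039, 5],
    [0, -0.9, 0.1, -0.039, 5],
    [0, -0.9, 0.1, -0.039, 5]
  ]
}}

```text
time: 15.95
tcp_pos: [0.5367, 0.1454, 0.2047]
tcp_rot: [-1.572, -0.002, -1.317]
ft_force: [-0.4, 0.2, -1.6]
opening: 0.0138
```

Request:
{"op": "send_rows", "data": {
  "deltas": [
    [0, -0.25, 0, 0, 5],
    [0.01, -0.5, 0, 0, 5],
    [0.01, -0.7, 0, 0, 5],
    [0.01, -0.84, 0, 0, 5],
    [0.01, -0.84, 0, 0, 5]
  ]
}}

```text
time: 16.37
tcp_pos: [0.5385, 0.0203, 0.2045]
tcp_rot: [-1.572, -0.001, -1.317]
ft_force: [0.8, -0.5, -1.5]
opening: 0.0139
```

Request:
{"op": "send_rows", "data": {
  "deltas": [
    [0, 0, 0, 0, 5],
    [0, 0, 0, 0, 5]
  ]
}}

```text
time: 16.53
tcp_pos: [0.5382, 0.0246, 0.2046]
tcp_rot: [-1.571, 0.001, -1.313]
ft_force: [0.2, 0.1, -1.2]
opening: 0.0139
```

Run:
```python
from h import *
s=robot.read_state();print(s['time'],s['tcp_pos'],s['tcp_rot'],np.degrees(s['tcp_rot'][2])+90)
w=robot.get_image('wrist');save(w,'w14.png');k2=robot.get_image('scene');t=robot.get_image('top')
cv2.imwrite('pics/s14.png',cv2.resize(k2['pixels'][110:270,180:340,::-1],None,fx=3.7,fy=3.7,interpolation=cv2.INTER_CUBIC))
cv2.imwrite('pics/t14.png',cv2.resize(t['pixels'][150:250,210:310,::-1],None,fx=6,fy=6,interpolation=cv2.INTER_CUBIC))
import pickle;pickle.dump((w,k2,t),open('p14.pkl','wb'))
```

```text
16.5333 [0.53824518 0.02455883 0.20457535] [-1.57110582e+00  1.02902511e-03 -1.31328350e+00] 14.75439788582463
```

View pics/w14.png

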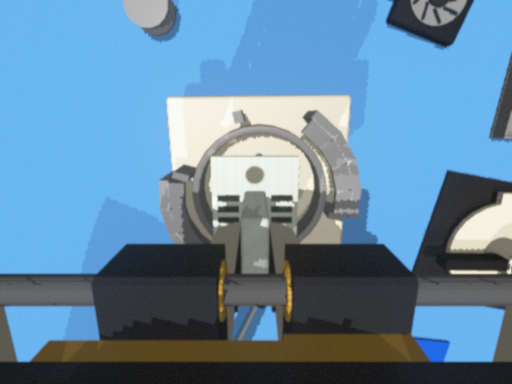

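View pics/s14.png

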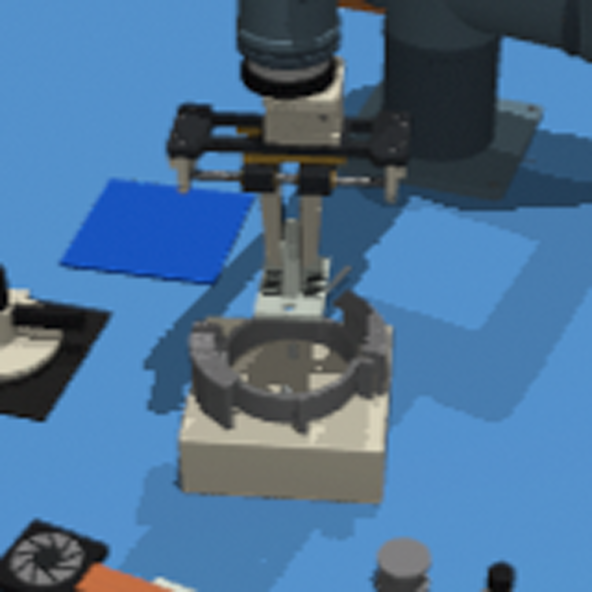

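Run:
```python
from h import *
import pickle
w,k2,t=pickle.load(open('p14.pkl','rb'))
cv2.imwrite('pics/w14c.png',cv2.resize(w['pixels'][80:260,150:370,::-1],None,fx=3.5,fy=3.5,interpolation=cv2.INTER_CUBIC))
u=np.array([np.cos(np.radians(15.1)),np.sin(np.radians(15.1)),0])
h=ray(w,(255,175),.171);print(h,h-.03*u)
print(proj(w,[np.array([.5386,.0197,.081])+.03*u]))
```

```text
[0.56894059 0.032504   0.171     ] [0.53997641 0.02468886 0.171     ]
[[259.67739865 158.72016028]]
```

View pics/w14c.png

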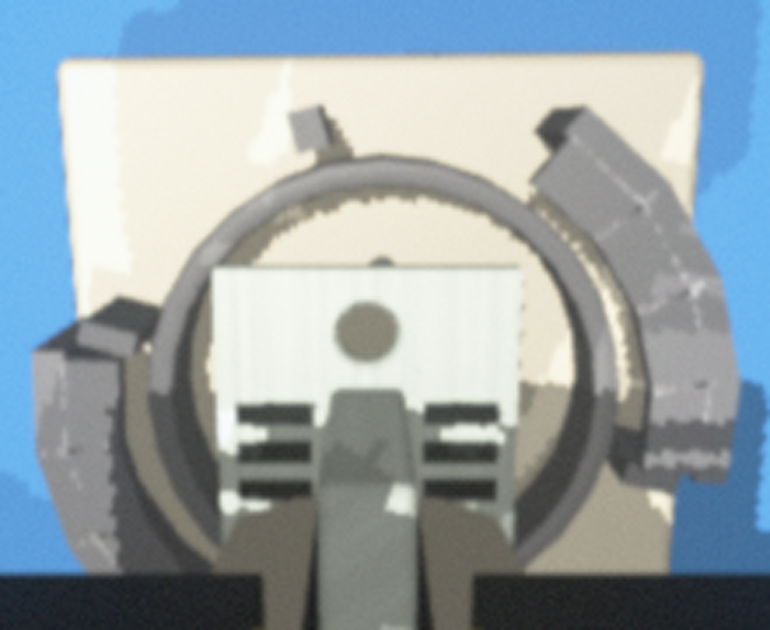

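View pics/t14.png

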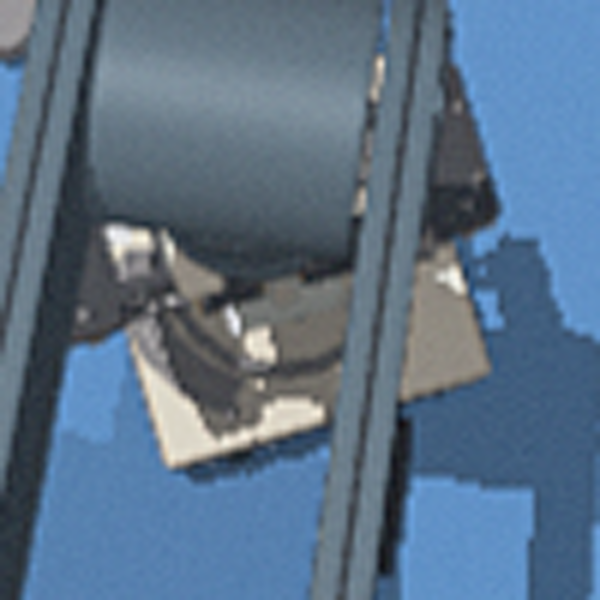

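Request:
{"op": "send_rows", "data": {
  "deltas": [
    [-0.008, -0.033, 0, 0.0005, 5],
    [-0.008, -0.033, -0.12, 0.0005, 5],
    [-0.008, -0.033, -0.28, 0.0005, 5],
    [-0.008, -0.033, -0.4, 0.0005, 5],
    [-0.008, -0.033, -0.42, 0.0005, 5]
  ]
}}

```text
time: 17.1
tcp_pos: [0.5349, 0.0194, 0.1387]
tcp_rot: [-1.576, 0.002, -1.309]
ft_force: [-1.1, 0.6, -2.3]
opening: 0.0139
```

Request:
{"op": "send_rows", "data": {
  "deltas": [
    [0, 0, 0, 0, 5],
    [0, 0, 0, 0, 5],
    [0, 0, 0, 0, 5]
  ]
}}

```text
time: 17.35
tcp_pos: [0.5382, 0.0186, 0.1432]
tcp_rot: [-1.568, -0.001, -1.31]
ft_force: [-0.2, -0.6, -1.2]
opening: 0.014
```

Run:
```python
from h import *
s=robot.read_state();print(s['time'],s['tcp_pos'],s['tcp_rot'],np.degrees(s['tcp_rot'][2])+90)
w=robot.get_image('wrist');save(w,'w15.png');k2=robot.get_image('scene')
cv2.imwrite('pics/s15.png',cv2.resize(k2['pixels'][150:250,210:310,::-1],None,fx=6,fy=6,interpolation=cv2.INTER_CUBIC))
cv2.imwrite('pics/w15c.png',cv2.resize(w['pixels'][80:260,150:370,::-1],None,fx=3.5,fy=3.5,interpolation=cv2.INTER_CUBIC))
import pickle;pickle.dump((w,k2),open('p15.pkl','wb'))
```

```text
17.35 [0.53822004 0.018635   0.1432308 ] [-1.56847774e+00 -1.04264635e-03 -1.30984475e+00] 14.951424271788667
```

View pics/w15c.png

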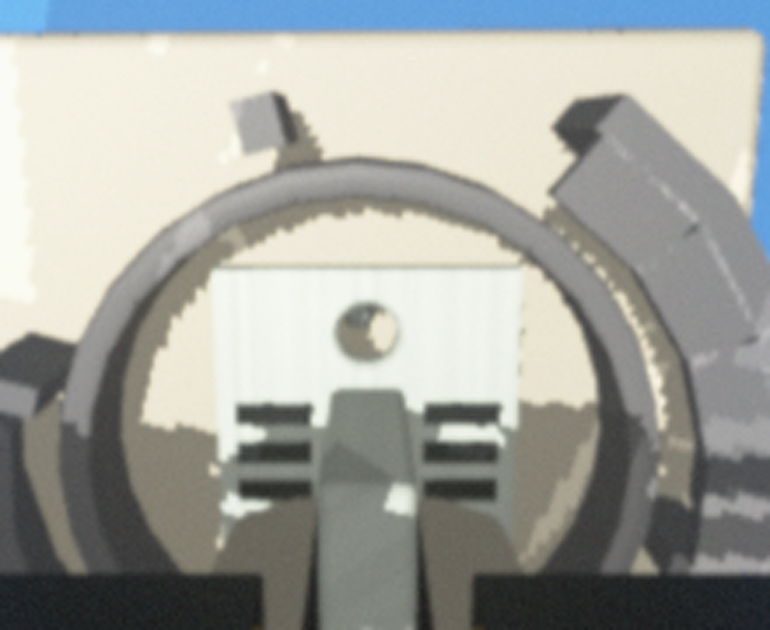

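View pics/s15.png

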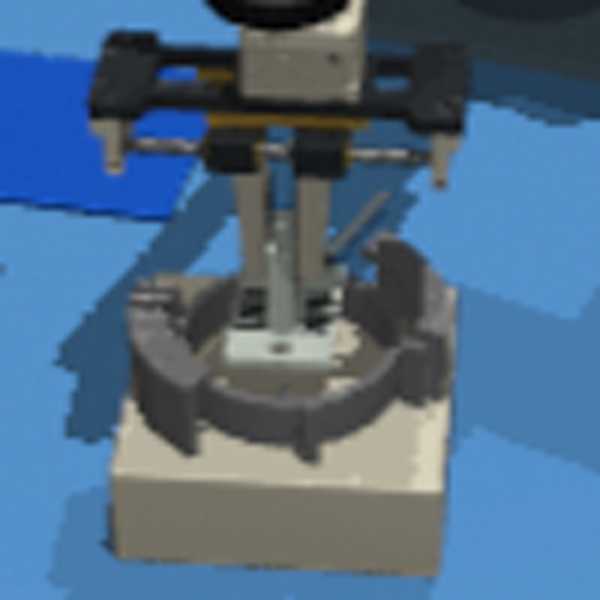

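Run:
```python
from h import *
import pickle
w,k2=pickle.load(open('p15.pkl','rb'))
cv2.imwrite('pics/w15d.png',cv2.resize(w['pixels'][155:195,235:275,::-1],None,fx=14,fy=14,interpolation=cv2.INTER_CUBIC))
u=np.array([np.cos(np.radians(15.1)),np.sin(np.radians(15.1)),0])
c=lambda p:(np.array(p)-[235,155])*14
P=np.array([.5386,.0197,0])+.03*u
print('pin top/base px',c(proj(w,[P+[0,0,.081],P+[0,0,.075],P+[0,0,.065]])))
h=ray(w,(150+366/3.5,80+332/3.5),.1095);print('hole',h,'centre',h-.03*u)
```

```text
pin top/base px [[254.9578335  194.58088094]
 [255.22434166 175.07151009]
 [255.63927612 144.69679163]]
hole [0.56894649 0.02691141 0.1095    ] centre [0.53998231 0.01909627 0.1095    ]
```

View pics/w15d.png

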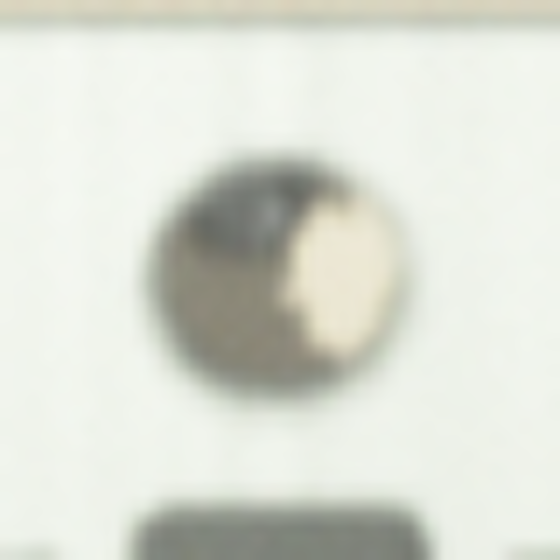

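Request:
{"op": "send_rows", "data": {
  "deltas": [
    [-0.009, 0.004, -0.03, 0, 5],
    [-0.009, 0.004, -0.06, 0, 5],
    [-0.009, 0.004, -0.09, 0, 5],
    [-0.009, 0.004, -0.11, 0, 5],
    [-0.009, 0.004, -0.11, 0, 5]
  ]
}}

```text
time: 17.87
tcp_pos: [0.5351, 0.0193, 0.1243]
tcp_rot: [-1.573, 0.001, -1.31]
ft_force: [0.4, 0.5, -1.0]
opening: 0.0139
```

Request:
{"op": "send_rows", "data": {
  "deltas": [
    [0, 0, 0, 0, 5],
    [0, 0, 0, 0, 5],
    [0, 0, 0, 0, 5]
  ]
}}

```text
time: 18.12
tcp_pos: [0.536, 0.0192, 0.1255]
tcp_rot: [-1.57, -0.0, -1.31]
ft_force: [0.2, -0.2, -2.0]
opening: 0.0142
```

```bash
cat > chk.py <<'E'
from h import *
import sys
n=sys.argv[1]
s=robot.read_state();print(s['time'],s['tcp_pos'],s['tcp_rot'],np.degrees(s['tcp_rot'][2])+90,s['ft_force'])
w=robot.get_image('wrist')
cv2.imwrite(f'pics/w{n}d.png',cv2.resize(w['pixels'][145:205,225:285,::-1],None,fx=9,fy=9,interpolation=cv2.INTER_CUBIC))
u=np.array([np.cos(np.radians(15.1)),np.sin(np.radians(15.1)),0])
c=lambda p:(np.array(p)-[225,145])*9
P=np.array([.5386,.0197,0])+.03*u
print('pin top/base px',c(proj(w,[P+[0,0,.081],P+[0,0,.075],P+[0,0,.065]])))
z=s['tcp_pos'][2]-.0397+.006
h=ray(w,(254.6,174.9),z);print('hole',h,'centre',h-.03*u,'d',(np.array([.5386,.0197])-(h-.03*u)[:2])/.15)
E
python3 chk.py 16
```

```text
18.1167 [0.53603948 0.01919875 0.12549298] [-1.57045047e+00 -1.89255843e-04 -1.31021687e+00] 14.930103065955592 [ 0.16252288 -0.22825531 -2.02915902]
pin top/base px [[268.90115147 229.61160738]
 [268.74011894 215.43866818]
 [268.49083784 193.49871574]]
hole [0.56668719 0.02748842 0.09179298] centre [0.53772301 0.01967328 0.09179298] d [0.0058466  0.00017811]
```

View pics/w16d.png

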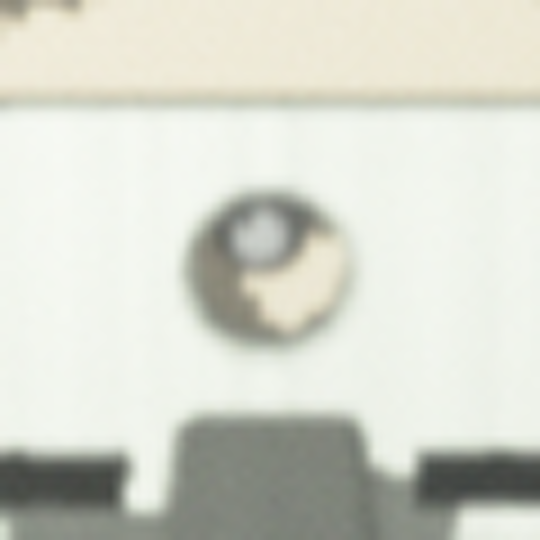

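Request:
{"op": "send_rows", "data": {
  "deltas": [
    [0.002, 0.003, -0.015, 0, 5],
    [0.002, 0.003, -0.03, 0, 5],
    [0.002, 0.003, -0.045, 0, 5],
    [0.002, 0.003, -0.06, 0, 5],
    [0.002, 0.003, -0.06, 0, 5]
  ]
}}

```text
time: 18.58
tcp_pos: [0.5357, 0.0198, 0.1156]
tcp_rot: [-1.572, 0.0, -1.31]
ft_force: [-0.3, 0.2, -1.9]
opening: 0.0136
```

```bash
python3 chk.py 17
```

```text
18.5833 [0.53568836 0.01975077 0.11564716] [-1.57186452e+00  4.88779276e-04 -1.31029500e+00] 14.925626659752325 [-0.28596287  0.16018105 -1.94871361]
pin top/base px [[278.15907929 252.01399974]
 [277.76819481 236.3932772 ]
 [277.16522036 212.29690838]]
hole [0.56633429 0.02805559 0.08194716] centre [0.53737011 0.02024046 0.08194716] d [ 0.00819923 -0.00360303]
```

View pics/w17d.png

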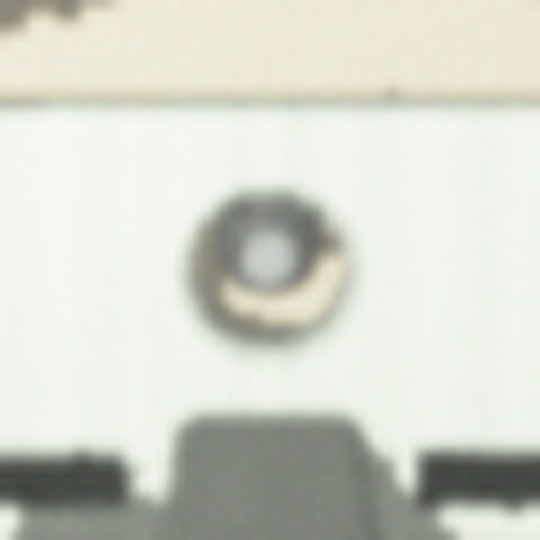

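Request:
{"op": "send_rows", "data": {
  "deltas": [
    [0.005, 0.001, -0.015, 0, 5],
    [0.005, 0.001, -0.03, 0, 5],
    [0.005, 0.001, -0.045, 0, 5],
    [0.005, 0.001, -0.06, 0, 5],
    [0.005, 0.001, -0.06, 0, 5]
  ]
}}

```text
time: 19.05
tcp_pos: [0.5365, 0.0199, 0.1067]
tcp_rot: [-1.572, 0.0, -1.31]
ft_force: [0.4, 0.2, -1.4]
opening: 0.0141
```

```bash
python3 chk.py 18
```

```text
19.05 [0.53648255 0.01991409 0.10669657] [-1.57176409e+00  4.60665468e-04 -1.31024196e+00] 14.928665547675749 [ 0.37344453  0.18492933 -1.36651911]
pin top/base px [[277.73036445 288.65995089]
 [277.33135002 271.23205156]
 [276.7179316  244.43955045]]
hole [0.56712575 0.02819233 0.07299657] centre [0.53816157 0.0203772  0.07299657] d [ 0.00292287 -0.00451464]
```

View pics/w18d.png

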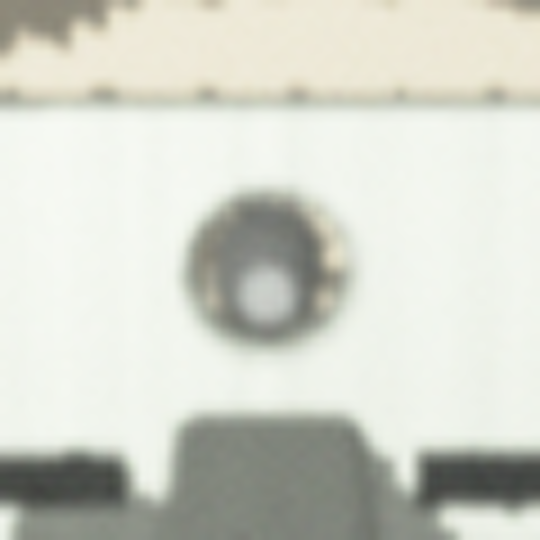

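Request:
{"op": "send_rows", "data": {
  "deltas": [
    [0, 0, -0.005, 0, 5],
    [0, 0, -0.01, 0, 5],
    [0, 0, -0.014, 0, 5],
    [0, 0, -0.014, 0, 5]
  ]
}}

```text
time: 19.43
tcp_pos: [0.5368, 0.0198, 0.1051]
tcp_rot: [-1.571, 0.0, -1.31]
ft_force: [0.4, 0.8, -1.6]
opening: 0.0138
```

Request:
{"op": "send_rows", "data": {
  "deltas": [
    [0, 0, -0.004, 0, 5],
    [0, 0, -0.008, 0, 5],
    [0, 0, -0.008, 0, 5]
  ]
}}

```text
time: 19.68
tcp_pos: [0.537, 0.0199, 0.1047]
tcp_rot: [-1.57, -0.0, -1.31]
ft_force: [-1.9, 0.1, 4.6]
opening: 0.0139
```

Request:
{"op": "send_rows", "data": {
  "deltas": [
    [0, 0, 0, 0, 20],
    [0, 0, 0, 0, 34],
    [0, 0, 0, 0, 40],
    [0, 0, 0, 0, 40],
    [0, 0, 0, 0, 40]
  ]
}}

```text
time: 20.1
tcp_pos: [0.5369, 0.0198, 0.1039]
tcp_rot: [-1.571, 0.0, -1.31]
ft_force: [-0.2, -0.2, 0.5]
opening: 0.0388
```

Request:
{"op": "send_rows", "data": {
  "deltas": [
    [0, 0, 0.05, 0, 40],
    [0, 0, 0.2, 0, 40],
    [0, 0, 0.45, 0, 40],
    [0, 0, 0.7, 0, 40],
    [-0.1, 0, 0.95, 0, 40]
  ]
}}

```text
time: 20.52
tcp_pos: [0.5232, 0.0196, 0.2484]
tcp_rot: [-1.57, -0.0, -1.31]
ft_force: [0.7, -1.2, -0.2]
opening: 0.0399
```

Request:
{"op": "send_rows", "data": {
  "deltas": [
    [-0.15, -0.05, 0, 0, 40],
    [-0.15, -0.05, 0, 0, 40]
  ]
}}

```text
time: 20.68
tcp_pos: [0.4981, 0.0119, 0.2498]
tcp_rot: [-1.567, -0.003, -1.31]
ft_force: [-0.5, 0.3, -0.3]
opening: 0.0398
```

Run:
```python
from h import *
s=robot.read_state();print(s['time'],s['tcp_pos'],s['opening'])
w=robot.get_image('wrist');k2=robot.get_image('scene')
save(w,'w20.png')
cv2.imwrite('pics/s20.png',cv2.resize(k2['pixels'][130:270,130:330,::-1],None,fx=4,fy=4,interpolation=cv2.INTER_CUBIC))
import pickle;pickle.dump((w,k2),open('p20.pkl','wb'))
cv2.imwrite('pics/w20c.png',cv2.resize(w['pixels'][60:250,150:370,::-1],None,fx=3.1,fy=3.1,interpolation=cv2.INTER_CUBIC))
```

```text
20.6833 [0.49808825 0.01186219 0.24976633] 0.039801649118374374
```

View pics/w20c.png

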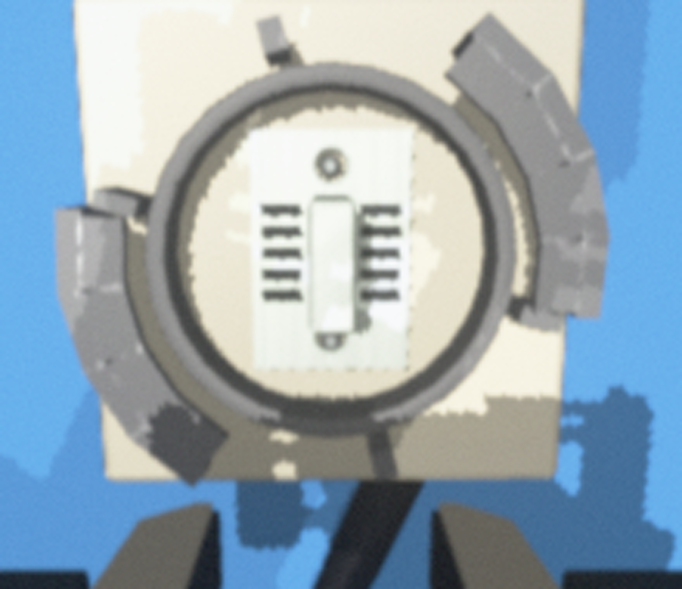

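View pics/s20.png

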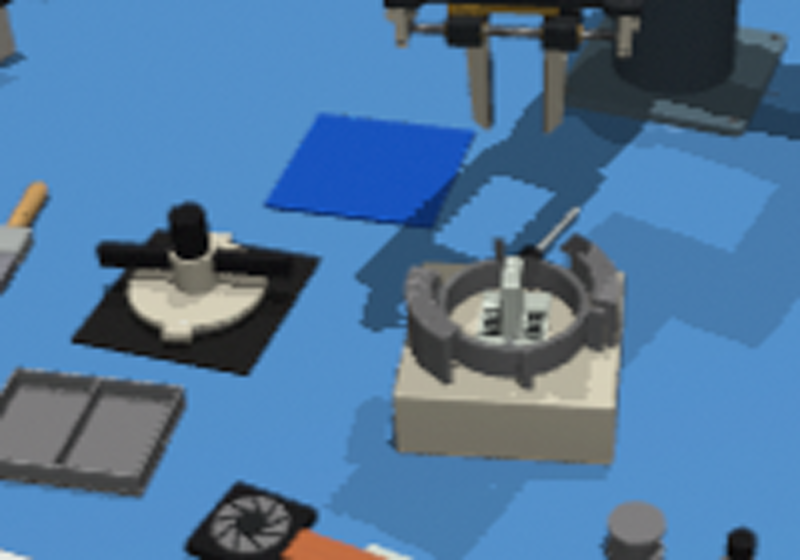

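The carrier sits on both pins, with a pin tip showing in each hole. The cover stands knob up on the black pad and the gripper is clear, so I'm handing the job in.

Run:
```python
from h import *
robot.close_job();s=robot.read_state();print(s['time'],s['ft_force'])
```

```text
the job is handed in; nothing more can be done
the job is handed in; nothing more can be done
```

The job is finished and handed in at about 20.7 s of the 72 s allowed; no verdict was reported. I pushed the cover's far arm round to about 84–89° from the unit's x, lifted the cover by the knob and set it on the black pad. I then fitted the carrier over both pins and let go.

- **Cover:** the last pictures show it flat, knob up and near the middle of the black pad. I released it at about (0.525, −0.289), and the pad centre measured about (0.523, −0.294).
- **Carrier:** the last wrist picture shows it level, with a pin tip in both holes. It went down freely and pressed on the deck with about 4.6 N before I let go. My height estimate at that point matched fully down.
- **Bystanders:** none were touched as far as the pictures show. I did not measure their positions again at the end.
- **Disagreements:** the top and wrist cameras differed by about 3 mm in y on the unit and carrier, so I used the wrist camera for the fit. The measured tool position also wandered by 1–4 mm after moves, so I corrected it in small steps before each grasp and fit. My two estimates of the cover's turned angle were about 84° and 89°, both within the range where it lifts off.

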